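# Put the craft supplies away in the desk organiser

### The job

Tidy the craft supplies into the desk organiser, each in its own compartment: the glue stick standing upright in the tall cup, the roll of paper tape lying flat in the large round dish, the eraser lying on its flat underside in the oblong dish, and the thread spool standing upright, the same end up as now, in the square dish. The tealight and the matchbox do not belong there: leave them where they are.

Things in the scene. Friction and masses are not known exactly. Their poses are not given: they have to be found in the camera images.
- glue: Glue stick, white with a tan band, a round tube standing on end, 22 mm across and 86 mm tall. Origin at the centre of its underside, z up along the tube.
- tape_roll: Roll of tan paper tape lying flat, a ring 43 mm across and 15 mm high with an open middle (the hole cannot be entered: grasp it across the outside). Origin at the centre of its underside, z up.
- rubber: Eraser in a pale tan card sleeve with one white end, lying flat: 42 mm long (its y), 17 mm wide (its x), 11 mm high. Origin at the centre of its underside, z up.
- spool: Wooden thread spool with cream thread, standing upright, 28 mm across the flanges and 36 mm tall. Origin at the centre of its underside, z up.
- tealight: Tealight in a silver foil cup with white wax and a wick, 39 mm across, 19 mm high with its wick (cup 15 mm). It resembles the tape roll but does not belong in the organiser. Origin at the centre of its underside, z up.
- match_box: Matchbox, brown and tan card, lying flat, 72 mm long (its y), 44 mm wide (its x), 17 mm high. It resembles the eraser but does not belong in the organiser. Origin at the centre of its underside, z up.
- round_dish (a point): Grey felt floor of the large round dish: a recess 61 mm in diameter in the top of a flat module, for the tape roll. The rim is 5 mm above this floor, 12 mm above the desk. The four birch modules (80 mm square, centres 84 mm apart, 2 x 2, any order) fill one dark wooden tray, 182 mm square, rim 12 mm high, fixed, turned up to 0.35 rad. Point: centre of the floor, z up.
- oblong_dish (a point): Grey felt floor of the oblong dish: a recess 60 mm long (its y) and 34 mm wide (its x) in the top of a flat module, for the eraser. The rim is 5 mm above this floor, 12 mm above the desk. A module of the same tray.
- square_dish (a point): Grey felt floor of the square dish: a recess 46 x 46 mm in the top of a flat module, for the spool. The rim is 5 mm above this floor, 12 mm above the desk. A module of the same tray.
- tall_cup (a point): Grey felt floor inside the tall round cup (inside 40 mm, outside 46 mm in diameter) that stands on a module of the same tray, for the glue stick. The cup's rim is 37 mm above this floor and 49 mm above the desk; z up.
Mind the look-alikes: they are no part of the job. What is shaped like the part that bears tall_cup but orange or pink is not meant.

How it is judged:
By the outcome, as a careful person would: the job done as asked, in the order asked, and still so for the second after the job is handed in, with the robot touching nothing.
It also fails if it takes over 102 s, if anything falls off the work surface, if the arm or the gripper's body presses on something with over 40 N, if the wrist force passes 120 N, or if a joint passes its speed limit or range.

### The arm

A 7-joint arm with a two-finger parallel gripper is mounted at the origin on a cart in front of the work surface, level with it; the furniture and walls round the work are solid. World frame = base frame: x ahead of the robot, y to its left, z up, the work surface at z = 0. Lengths are in m, angles in rad, forces in N, time in s.
With the tool pointing down it reaches from about 0.35 to 0.9 m from the base axis. Payload 19.9 kg.
Tool frame: the origin (TCP) lies on the centre line of the jaws, within the pads' length; the fingertips stand 8 mm ahead of it and the grasp point (between the pads) lies 11 mm behind it; z points along the fingers, y is the line along which they close (so a half turn about z gives the same grasp; the last joint's range is limited). The gripper opens to 85 mm and grips with 20 to 120 N. Pads are 22 mm wide; open, the fingers measure 114 mm over their backs; the gripper's body (76 mm by 85 mm) begins 54 mm behind the grasp point. The pads swing forward as they close: fully open they stand 13 mm farther back than shut.
Start: joints at [1.196, 0.417, -0.01, 1.614, 0.005, 1.111, -0.053], TCP at [0.205, -0.59, 0.239] pointing down, gripper open.
Joint ranges: [-2.81, 2.81], [-0.39, 2.02], [-1.27, 1.25], [0.06, 2.57], [-1.19, 4.33], [0.19, 2], [-2.82, 2.82]. Speed limits (rad/s): [1.89, 1.89, 2.39, 2.39, 3.01, 3.01, 3.01].

### API

Orientations are given as a unit quaternion [w, x, y, z].
In Python, from bench import * gives the robot as it stands.
- The arm moves only by the tool step_arm, never from a script. Its argument "series" is a list of rows, each an object of numbers: "x", "y", "z": the shift along the tool's x, y, z each as a share of 20 mm, from -1 to 1; "wx", "wy", "wz": the turn, a rotation vector about the tool's x, y, z each as a share of 5 degrees, from -1 to 1. A call has 1 to 8 rows; each row shifts and turns the commanded pose from where the row before left it, along the tool's axes as they then stand; what a row does not reach is not made up. A row lasts 1/12 s, in which the tool goes at most 41.7 mm and 7.16 degrees, less where a joint would pass 70% of its speed; a pose out of reach is approached as far as the arm can. A call with a number of a shift or a turn outside -1 to 1 is refused whole. A call with a gripper value outside its range is refused whole. "hand" is the finger opening in mm, from 0 to 85.4, set as the call begins (left out, the last holds). The fingers move at their own pace and stop on an object; "newtons" is the grip in N (left out, the last holds). Time passes only in rows, so rows that do not move let the fingers close. It gives the time, the measured TCP pose, the force, the opening and the grip force at its end, in the units of the state.
- get_obs(): the state, without advancing time (a new reading comes with each control period).
- grab_frame(name): name is "scene" or "side" or "wrist"; returns a dict with "color" (400x640x3 uint8, red, green, blue), "camera_matrix" (3x3 intrinsics, pixels), "view" (4x4, takes a point from world to camera coordinates). Camera axes: x right, y down, z forward; pixel columns grow to the right and rows downward; lengths in m; the calibration is good to about 2 mm. A picture is of the moment at which its call begins. There is no depth.
- job_done(): hands the job in; it is judged then, once.
The state is a dict: "clock": time; "joints": joint angles; "qvel": joint speeds; "joint_torque": joint torques, N m; "position": TCP position; "tcp_rot": TCP orientation; "ft_force": force on the tool from outside, world axes, zero at the start; "ft_torque": the same for the moment, N m; "gripper_width": finger opening in m; "grip_force": force on a finger pad.
Only numpy, scipy, OpenCV 4.12 (cv2) and the standard library are available. Lean on these libraries where they do the work, as an engineer would, in place of code of your own. Each camera call takes 0.05 s, during which the arm holds its last target. There are 200 camera calls.

## Working session

There is one attempt and no reset: what is moved stays moved. The work goes in short steps, Python scripts to look and compute and a tool call to move; the robot and the scene stay as the last step left them, time stands still between calls to the robot, and variables do not carry over. Pictures are saved under pics/ and viewed, at most 14 in all, crops included, and the job is handed in when it is done.

Besides the shell and the picture viewer there is one more tool, called after "Request:" by a JSON object that holds its "name" and its "arguments". step_arm: Moves the arm, as the interface text tells. Its arguments: {"type":"object","properties":{"series":{"type":"array"},"hand":{"type":"number"},"newtons":{"type":"number"}},"required":["series"]}

```bash
mkdir -p pics; ls
cat > h.py <<'E'
from bench import *
import numpy as np, cv2
def shot(n,f):
    d=grab_frame(n); cv2.imwrite(f'pics/{f}.png',d['color'][:,:,::-1]); np.savez(f'pics/{f}.npz',**{k:np.array(d[k]) for k in('color','camera_matrix','view')}); return d
def load(f): return np.load(f'pics/{f}.npz')
def ray(d,u,v):
    K=d['camera_matrix'];V=d['view'];R=V[:3,:3];t=V[:3,3]
    o=-R.T@t; r=R.T@np.linalg.solve(K,np.array([u,v,1.])); return o,r
def onz(d,u,v,z):
    o,r=ray(d,u,v); return o+r*(z-o[2])/r[2]
def proj(d,p):
    V=d['view'];q=d['camera_matrix']@(V[:3,:3]@np.array(p)+V[:3,3]); return q[:2]/q[2]
def tri(obs):
    A=np.zeros((3,3));b=np.zeros(3)
    for d,u,v in obs:
        o,r=ray(d,u,v); r=r/np.linalg.norm(r); P=np.eye(3)-np.outer(r,r); A+=P;b+=P@o
    return np.linalg.solve(A,b)
E
python3 - <<'E'
from h import *
np.set_printoptions(precision=3,suppress=True)
for n in('scene','side','wrist'):
    d=shot(n,n+'0'); print(n,ray(d,320,200),d['camera_matrix'][0,0])
print(get_obs())
E
```

```text
pics
scene (array([ 0.115, -0.832,  0.668]), array([ 0.331,  0.765, -0.552])) 407.0302097163142
side (array([-0.133,  0.049,  0.941]), array([ 0.591, -0.059, -0.805])) 415.53911538446465
wrist (array([ 0.277, -0.565,  0.373]), array([-0.301, -0.092, -0.949])) 315.4857721838329
{'clock': 0.15, 'joints': array([ 1.195,  0.418, -0.01 ,  1.614,  0.005,  1.111, -0.053]), 'qvel': array([-0.001, -0.001,  0.   , -0.001,  0.001,  0.001, -0.002]), 'joint_torque': array([  0.001, -86.475,   0.68 , -43.506,   0.019,   0.006,   0.   ]), 'position': array([ 0.205, -0.59 ,  0.239]), 'tcp_rot': array([-0.   ,  0.986,  0.166, -0.   ]), 'ft_force': array([-0.503, -0.065, -0.438]), 'ft_torque': array([0.048, 0.054, 0.006]), 'grip_force': 0.0, 'gripper_width': 0.08560375020818962}
```

View pics/scene0.png

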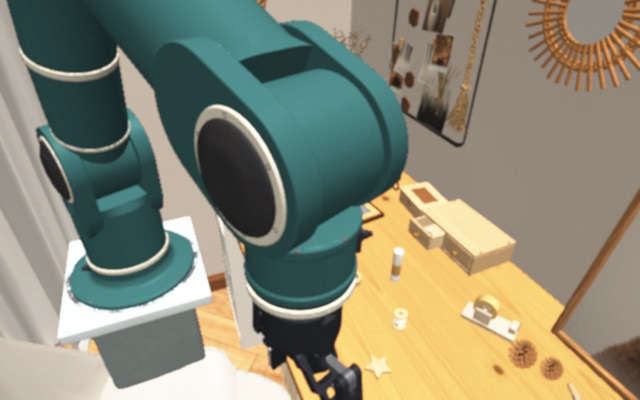

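View pics/side0.png

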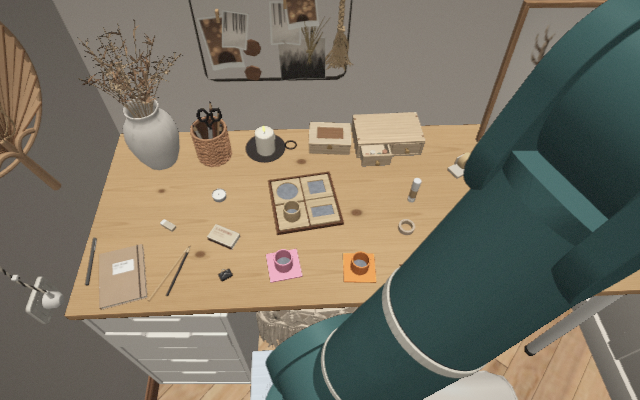

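The side view shows the tray at (305,202), glue (414,188), tape roll (407,227), eraser (168,225), tealight (219,196) and matchbox (223,237). The pink (284,262) and orange (360,264) cups are decoys. The scene view shows the spool at (400,318), glue at (397,265) and the arm blocking the rest.

Run:
```python
from h import *
np.set_printoptions(precision=3,suppress=True)
s=load('side0');c=load('scene0')
for n,u,v,z in [('glue base',411,201,0),('tape',407,227,.008),('eraser',168,225,.006),('tealight',219,196,.01),('match',223,237,.01),('cup floor',291,214,.012),('cup rim',291,208,.049),('round',287,191,.007),('square',317,187,.007),('oblong',322,211,.007),('trayTL',268,182,.012),('trayTR',333,173,.012),('trayBR',342,219,.012),('trayBL',277,232,.012)]:
    print(n,onz(s,u,v,z))
print('spool',onz(c,400,327,0),'glue',onz(c,394,278,0)); print('tri glue top',tri([(s,416.5,180,),(c,399,250)]))
a=cv2.resize(s['color'][150:290,130:450],None,fx=2.5,fy=2.5,interpolation=cv2.INTER_CUBIC)
cv2.imwrite('pics/crop0.png',a[:,:,::-1])
```

```text
glue base [ 0.543 -0.276  0.   ]
tape [ 0.452 -0.246  0.008]
eraser [0.488 0.39  0.006]
tealight [0.576 0.262 0.01 ]
match [0.442 0.241 0.01 ]
cup floor [0.505 0.062 0.012]
cup rim [0.499 0.061 0.049]
round [0.588 0.072 0.007]
square [ 0.599 -0.014  0.007]
oblong [ 0.515 -0.023  0.007]
trayTL [0.619 0.126 0.012]
trayTR [ 0.645 -0.063  0.012]
trayBR [ 0.483 -0.074  0.012]
trayBL [0.449 0.1   0.012]
spool [ 0.485 -0.397  0.   ] glue [ 0.548 -0.271  0.   ]
tri glue top [ 0.548 -0.274  0.087]
```

View pics/crop0.png

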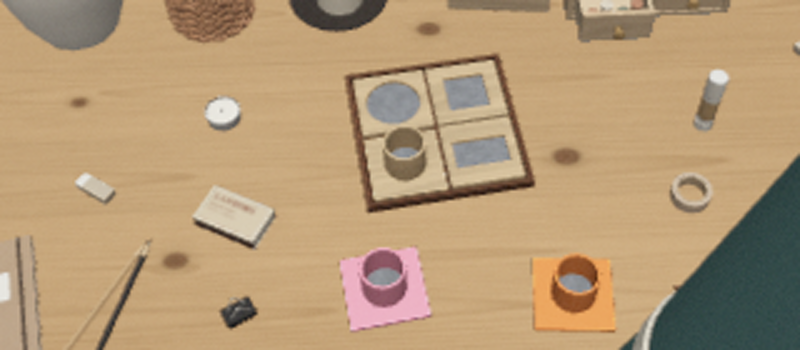

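View pics/wrist0.png

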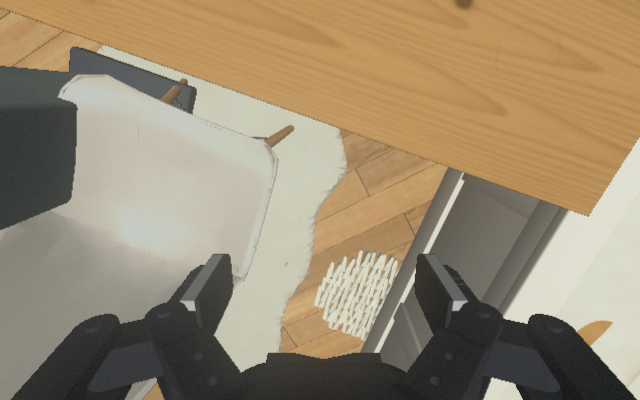

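Candidates:
- **Tape roll:** (407,227), a tan ring with an open middle. The silver cup with white wax at (219,196) is the tealight.
- **Eraser:** (168,225), small with a white end. The bigger printed box at (223,237) is the matchbox.
- **Tall cup:** (291,210), the birch one in the tray. The pink and orange ones are decoys.

The crop confirms all three. The wrist view shows only the desk edge and floor, so I'm moving on to the glue.

Request:
{"name": "step_arm", "arguments": {"series": [{"wz":0.96},{"wz":0.96},{"wz":0.96},{"wz":0.95},{"x":1,"y":-1},{"x":1,"y":-1},{"x":1,"y":-1},{"x":1,"y":-1}], "hand": 60, "newtons": 30}}

```text
invalid input at $.series[0]: expected keys x, y, z, wx, wy, wz
```

Request:
{"name": "step_arm", "arguments": {"series": [{"x":1,"y":-1},{"x":1,"y":-1},{"x":1,"y":-1},{"x":1,"y":-1},{"x":1,"y":-1},{"x":1,"y":-1},{"x":1,"y":-1},{"x":0.5,"y":-0.5}]}}

```text
invalid input at $.series[0]: expected keys x, y, z, wx, wy, wz
```

Request:
{"name": "step_arm", "arguments": {"series": [{"x":0,"y":0,"z":0,"wx":0,"wy":0,"wz":0.96},{"x":0,"y":0,"z":0,"wx":0,"wy":0,"wz":0.96},{"x":0,"y":0,"z":0,"wx":0,"wy":0,"wz":0.96},{"x":0,"y":0,"z":0,"wx":0,"wy":0,"wz":0.95},{"x":1,"y":-1,"z":0,"wx":0,"wy":0,"wz":0},{"x":1,"y":-1,"z":0,"wx":0,"wy":0,"wz":0},{"x":1,"y":-1,"z":0,"wx":0,"wy":0,"wz":0},{"x":1,"y":-1,"z":0,"wx":0,"wy":0,"wz":0}], "hand": 60, "newtons": 30}}

```text
clock: 0.82
position: [0.2855, -0.5094, 0.239]
tcp_rot: [-0.0, 1.0, -0.0, -0.0]
ft_force: [0.6, 0.0, 1.4]
gripper_width: 0.0599
grip_force: 0.0
```

Request:
{"name": "step_arm", "arguments": {"series": [{"x":1,"y":-1,"z":0,"wx":0,"wy":0,"wz":0},{"x":1,"y":-1,"z":0,"wx":0,"wy":0,"wz":0},{"x":1,"y":-1,"z":0,"wx":0,"wy":0,"wz":0},{"x":1,"y":-1,"z":0,"wx":0,"wy":0,"wz":0},{"x":1,"y":-1,"z":0,"wx":0,"wy":0,"wz":0},{"x":1,"y":-1,"z":0,"wx":0,"wy":0,"wz":0},{"x":0,"y":0,"z":0,"wx":0,"wy":0,"wz":0},{"x":0,"y":0,"z":0,"wx":0,"wy":0,"wz":0}]}}

```text
clock: 1.48
position: [0.4058, -0.3894, 0.2391]
tcp_rot: [-0.0, 1.0, 0.001, -0.0]
ft_force: [-0.2, -0.3, 0.8]
gripper_width: 0.0599
grip_force: 0.0
```

Run:
```python
from h import *
w=shot('wrist','w1');c=shot('scene','c1');s=shot('side','s1')
a=np.vstack([np.hstack([cv2.resize(x,(400,250),interpolation=cv2.INTER_AREA) for x in (w['color'],c['color'])]),np.hstack([cv2.resize(s['color'],(400,250),interpolation=cv2.INTER_AREA),np.zeros((250,400,3),np.uint8)])])
cv2.imwrite('pics/m1.png',a[:,:,::-1])
```

```text
(no output)
```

View pics/m1.png

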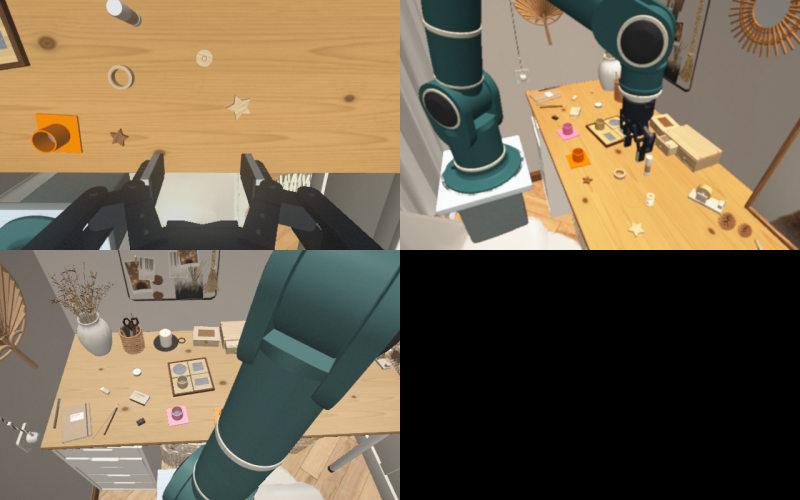

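The wrist view (full-res) shows glue at about (200,20), tape (192,123), spool (327,93). The scene view shows glue (397,265), tape (350,278), spool (400,318). Next I'll get the outlines from both views.

```bash
cat >> h.py <<'E'
np.set_printoptions(precision=4,suppress=True)
def blobs(d,x0,y0,x1,y1,sat=85,val=110,amin=15):
    hsv=cv2.cvtColor(d['color'],cv2.COLOR_RGB2HSV)
    m=((hsv[:,:,1]<sat)&(hsv[:,:,2]>val)).astype(np.uint8)
    k=np.zeros_like(m);k[y0:y1,x0:x1]=m[y0:y1,x0:x1]
    cs,_=cv2.findContours(k,cv2.RETR_EXTERNAL,cv2.CHAIN_APPROX_NONE)
    out=[]
    for c in cs:
        a=cv2.contourArea(c)
        if a>=amin:
            (u,v),(w,h),t=cv2.minAreaRect(c); bx=cv2.boundingRect(c); out.append((a,u,v,w,h,t,bx,c)); print('area %.0f c(%.1f,%.1f) wh(%.1f,%.1f) ang %.0f'%(a,u,v,w,h,t),bx)
    return out
E
python3 - <<'E'
from h import *
w=load('w1');c=load('c1')
for s in (90,120):
    print(s,'wrist');blobs(w,150,0,370,150,s,90)
    print('scene');blobs(c,320,240,430,335,s,90)
for d,r in((w,[20,195]),(w,[93,327]),(w,[123,172])):
    print(cv2.cvtColor(d['color'],cv2.COLOR_RGB2HSV)[r[0],r[1]-24:r[1]+24:4].tolist())
a=np.hstack([cv2.resize(w['color'][0:150,150:350],None,fx=2,fy=2,interpolation=cv2.INTER_CUBIC),cv2.resize(c['color'][240:340,330:430],(300,300),interpolation=cv2.INTER_CUBIC)])
cv2.imwrite('pics/crop1.png',a[:,:,::-1])
E
```

```text
90 wrist
area 1125 c(191.5,124.0) wh(38.0,37.0) ang 90 (173, 105, 38, 39)
area 533 c(326.5,93.0) wh(26.0,25.0) ang 90 (314, 80, 26, 27)
area 120 c(218.7,31.7) wh(14.9,22.1) ang 23 (208, 19, 19, 23)
area 921 c(189.5,15.3) wh(45.5,26.6) ang 34 (170, 0, 40, 34)
scene
area 195 c(399.4,318.8) wh(12.3,20.2) ang 8 (393, 309, 14, 21)
area 42 c(395.0,277.5) wh(8.0,7.0) ang 0 (391, 274, 9, 8)
area 140 c(398.0,256.2) wh(9.5,18.3) ang 6 (393, 247, 11, 19)
area 38 c(379.1,250.5) wh(17.0,4.8) ang 86 (377, 242, 6, 18)
120 wrist
area 1325 c(193.5,123.0) wh(43.0,40.0) ang 0 (172, 103, 44, 41)
area 604 c(326.5,93.0) wh(28.0,27.0) ang 90 (313, 79, 28, 29)
area 1374 c(198.2,19.1) wh(64.8,27.7) ang 27 (169, 0, 58, 43)
scene
area 259 c(399.5,318.7) wh(14.0,22.4) ang 10 (392, 308, 16, 23)
area 58 c(394.6,278.2) wh(10.2,7.7) ang 9 (390, 274, 11, 9)
area 243 c(351.5,278.0) wh(16.0,19.0) ang 90 (342, 270, 20, 17)
area 172 c(398.5,256.5) wh(19.0,11.0) ang 90 (393, 247, 12, 20)
area 49 c(379.0,250.1) wh(18.1,5.8) ang 82 (377, 241, 7, 19)
area 48 c(424.0,244.0) wh(8.0,10.0) ang 90 (419, 240, 11, 9)
[[17, 127, 201], [40, 3, 221], [60, 1, 229], [50, 3, 229], [60, 3, 231], [45, 2, 228], [19, 47, 114], [14, 45, 113], [19, 46, 117], [16, 51, 111], [17, 120, 113], [18, 111, 110]]
[[17, 131, 200], [17, 134, 198], [16, 129, 201], [19, 78, 215], [18, 77, 216], [17, 83, 176], [18, 76, 219], [19, 76, 221], [19, 80, 218], [18, 84, 213], [17, 134, 196], [18, 134, 196]]
[[17, 133, 205], [17, 132, 208], [17, 132, 207], [17, 132, 207], [17, 132, 207], [17, 133, 205], [17, 107, 207], [17, 81, 185], [19, 109, 105], [17, 131, 207], [17, 132, 206], [17, 135, 204]]
```

View pics/crop1.png

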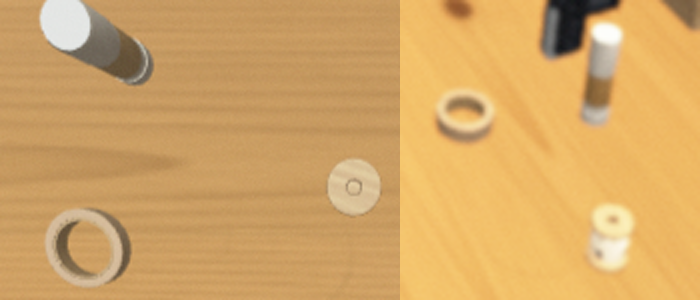

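The crop shows the glue top at wrist (182.5,11.5) and scene (398.7,251.3). The ring is at (192,123) and (351.7,277.3), and the spool top at (327,93.5) and (400.7,313.3).

Run:
```python
from h import *
w=load('w1');c=load('c1');s=load('side0')
for n,a,b,z in(('glue',(182.5,11.5),(398.7,251.3),.086),('tape',(192,123.3),(351.7,277.3),.015),('spool',(327,93.3),(400.7,313.3),.036)):
    print(n,'tri',tri([(w,*a),(c,*b)]),'wrist@z',onz(w,*a,z),'scene@z',onz(c,*b,z))
print('side tape',onz(s,407,226.5,.015)); print('glue base wrist', onz(w,215,32,.0))
```

```text
glue tri [ 0.5473 -0.2745  0.0836] wrist@z [ 0.5471 -0.2757  0.086 ] scene@z [ 0.5452 -0.2765  0.086 ]
tape tri [ 0.4527 -0.2416  0.0106] wrist@z [ 0.4532 -0.2436  0.015 ] scene@z [ 0.4503 -0.2453  0.015 ]
spool tri [ 0.4846 -0.3926  0.0365] wrist@z [ 0.4851 -0.3931  0.036 ] scene@z [ 0.4844 -0.3919  0.036 ]
side tape [ 0.4494 -0.2445  0.015 ]
glue base wrist [ 0.5471 -0.2738  0.    ]
```

Request:
{"name": "step_arm", "arguments": {"series": [{"x":1,"y":-0.8,"z":0,"wx":0,"wy":0,"wz":0},{"x":1,"y":-0.8,"z":0,"wx":0,"wy":0,"wz":0},{"x":1,"y":-0.8,"z":0,"wx":0,"wy":0,"wz":0},{"x":1,"y":-0.8,"z":0,"wx":0,"wy":0,"wz":0},{"x":1,"y":-0.8,"z":0,"wx":0,"wy":0,"wz":0},{"x":1,"y":-0.8,"z":0,"wx":0,"wy":0,"wz":0},{"x":1.0,"y":-0.8,"z":0,"wx":0,"wy":0,"wz":0},{"x":0.05,"y":-0.12,"z":0,"wx":0,"wy":0,"wz":0}]}}

```text
clock: 2.3
position: [0.5486, -0.2735, 0.239]
tcp_rot: [-0.001, 1.0, 0.001, 0.0]
ft_force: [0.1, 0.9, -0.0]
gripper_width: 0.0599
grip_force: 0.0
```

Request:
{"name": "step_arm", "arguments": {"series": [{"x":0,"y":0,"z":1,"wx":0,"wy":0,"wz":0},{"x":0,"y":0,"z":1,"wx":0,"wy":0,"wz":0},{"x":0,"y":0,"z":1,"wx":0,"wy":0,"wz":0},{"x":0,"y":0,"z":1,"wx":0,"wy":0,"wz":0},{"x":0,"y":0,"z":1,"wx":0,"wy":0,"wz":0},{"x":0,"y":0,"z":0.5,"wx":0,"wy":0,"wz":0},{"x":0,"y":0,"z":0,"wx":0,"wy":0,"wz":0}]}}

```text
clock: 2.88
position: [0.5443, -0.2767, 0.1271]
tcp_rot: [-0.001, 1.0, -0.001, -0.002]
ft_force: [-0.5, -0.3, -0.4]
gripper_width: 0.0599
grip_force: 0.0
```

Request:
{"name": "step_arm", "arguments": {"series": [{"x":0,"y":0,"z":0.8,"wx":0,"wy":0,"wz":0},{"x":0,"y":0,"z":0.8,"wx":0,"wy":0,"wz":0},{"x":0,"y":0,"z":0.8,"wx":0,"wy":0,"wz":0},{"x":0,"y":0,"z":0.8,"wx":0,"wy":0,"wz":0},{"x":0,"y":0,"z":0.4,"wx":0,"wy":0,"wz":0},{"x":0,"y":0,"z":0,"wx":0,"wy":0,"wz":0},{"x":0,"y":0,"z":0,"wx":0,"wy":0,"wz":0}]}}

```text
clock: 3.47
position: [0.5461, -0.2766, 0.0581]
tcp_rot: [0.0, 1.0, -0.0, 0.0]
ft_force: [-0.3, -0.4, -0.3]
gripper_width: 0.0598
grip_force: 0.0
```

Request:
{"name": "step_arm", "arguments": {"series": [{"x":0,"y":0,"z":0,"wx":0,"wy":0,"wz":0},{"x":0,"y":0,"z":0,"wx":0,"wy":0,"wz":0},{"x":0,"y":0,"z":0,"wx":0,"wy":0,"wz":0},{"x":0,"y":0,"z":0,"wx":0,"wy":0,"wz":0},{"x":0,"y":0,"z":0,"wx":0,"wy":0,"wz":0},{"x":0,"y":0,"z":0,"wx":0,"wy":0,"wz":0},{"x":0,"y":0,"z":0,"wx":0,"wy":0,"wz":0}], "hand": 10, "newtons": 30}}

```text
clock: 4.05
position: [0.5463, -0.2764, 0.058]
tcp_rot: [0.0, 1.0, -0.0, 0.0]
ft_force: [-0.2, 1.3, 8.4]
gripper_width: 0.0209
grip_force: 30.4
```

Request:
{"name": "step_arm", "arguments": {"series": [{"x":0,"y":0,"z":-0.5,"wx":0,"wy":0,"wz":0},{"x":0,"y":0,"z":-1,"wx":0,"wy":0,"wz":0},{"x":0,"y":0,"z":-1,"wx":0,"wy":0,"wz":0},{"x":0,"y":0,"z":-1,"wx":0,"wy":0,"wz":0},{"x":0,"y":-1,"z":-1,"wx":0,"wy":0,"wz":0},{"x":-0.5,"y":-1,"z":-1,"wx":0,"wy":0,"wz":0},{"x":-0.5,"y":-1,"z":-1,"wx":0,"wy":0,"wz":0},{"x":-0.5,"y":-1,"z":-1,"wx":0,"wy":0,"wz":0}]}}

```text
clock: 4.72
position: [0.5153, -0.1952, 0.2087]
tcp_rot: [0.0, 1.0, -0.0, 0.0]
ft_force: [-0.2, 1.3, 0.6]
gripper_width: 0.0208
grip_force: 30.0
```

Request:
{"name": "step_arm", "arguments": {"series": [{"x":-0.5,"y":-1,"z":-1,"wx":0,"wy":0,"wz":0},{"x":-0.5,"y":-1,"z":-1,"wx":0,"wy":0,"wz":0},{"x":-0.5,"y":-1,"z":-0.5,"wx":0,"wy":0,"wz":0},{"x":-0.5,"y":-1,"z":0,"wx":0,"wy":0,"wz":0},{"x":-0.5,"y":-1,"z":0,"wx":0,"wy":0,"wz":0},{"x":0,"y":-1,"z":0,"wx":0,"wy":0,"wz":0},{"x":0,"y":-1,"z":0,"wx":0,"wy":0,"wz":0},{"x":0,"y":-1,"z":0,"wx":0,"wy":0,"wz":0}]}}

```text
clock: 5.38
position: [0.4656, -0.0352, 0.2581]
tcp_rot: [0.0, 1.0, -0.0, 0.0]
ft_force: [0.7, -0.3, -1.0]
gripper_width: 0.0208
grip_force: 30.0
```

Request:
{"name": "step_arm", "arguments": {"series": [{"x":0,"y":-1,"z":0,"wx":0,"wy":0,"wz":0},{"x":0,"y":-1,"z":0,"wx":0,"wy":0,"wz":0},{"x":0,"y":-1,"z":0,"wx":0,"wy":0,"wz":0},{"x":0,"y":0,"z":0,"wx":0,"wy":0,"wz":0},{"x":0,"y":0,"z":0,"wx":0,"wy":0,"wz":0},{"x":0,"y":0,"z":0,"wx":0,"wy":0,"wz":0}]}}

```text
clock: 5.88
position: [0.4659, 0.0232, 0.2576]
tcp_rot: [0.0, 1.0, -0.0, 0.0]
ft_force: [-0.2, 0.8, -0.3]
gripper_width: 0.0207
grip_force: 30.0
```

Run:
```python
from h import *
w=shot('wrist','w2');c=shot('scene','c2');s=shot('side','s2'); print(get_obs()['position'])
a=np.zeros((600,800,3),np.uint8)
a[:400,:640]=w['color']
a[400:600,:320]=c['color'][150:350:1,250:570]
cv2.imwrite('pics/m2.png',a[:,:,::-1])
```

```text
[0.466  0.023  0.2574]
```

View pics/m2.png

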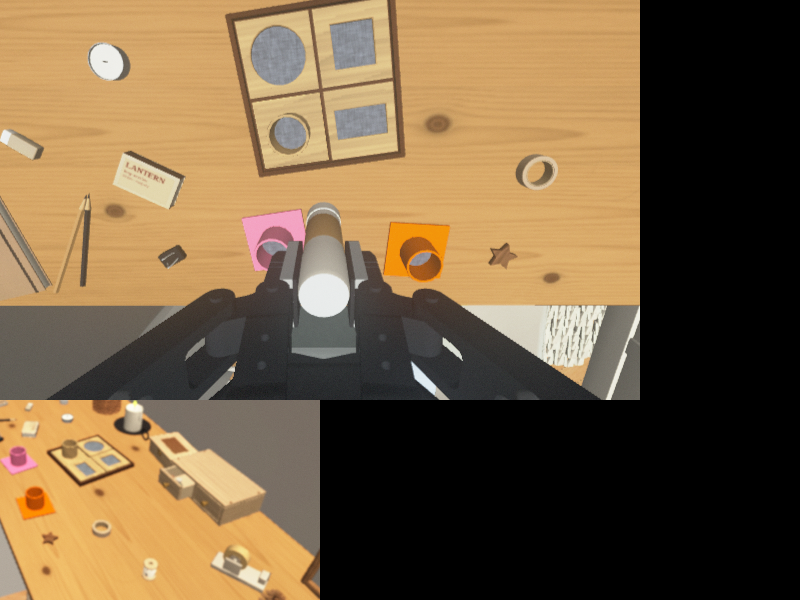

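The wrist view shows the tray at x 228–405, y 0–175. In it are the round dish (278,55), square dish (352,43), oblong dish (361,121) and cup (290,133). Outside it are the tealight (108,61), eraser (21,144), matchbox (149,180) and tape (540,172). The glue hangs straight in the grip.

Run:
```python
from h import *
w=load('w2');s=load('side0')
def felt(d,x0,y0,x1,y1):
    im=d['color'].astype(int); m=((im[:,:,2]>=im[:,:,0]-8)&(im[:,:,0]>70)).astype(np.uint8)
    k=np.zeros_like(m);k[y0:y1,x0:x1]=m[y0:y1,x0:x1]
    o=[]
    for c in cv2.findContours(k,0,1)[0]:
        if cv2.contourArea(c)>40:
            r=cv2.minAreaRect(c);M=cv2.moments(c);o.append((M['m10']/M['m00'],M['m01']/M['m00'],r))
    return o
for n,d,b in(('w',w,(232,5,400,170)),('s',s,(270,175,342,230))):
    for u,v,r in felt(d,*b):
        q=cv2.boxPoints(r); P=np.array([onz(d,*p,.0075)[:2] for p in q]); e=[P[1]-P[0],P[2]-P[1]]
        print(n,'(%.1f,%.1f)'%(u,v),onz(d,u,v,.007),'rectc',P.mean(0),[np.linalg.norm(x) for x in e],[np.degrees(np.arctan2(x[1],x[0])) for x in e])
# tray corners from view
for p in [(227,15),(396,-3),(405,155),(261,176)]: print('tray',onz(w,*p,.012))
# eraser / ring / tealight / cup
for b in((0,115,60,170),(510,150,565,195)): 
  for o in blobs(w,*b,95,90): print(onz(w,o[1],o[2],.011))
im=np.hstack([cv2.resize(w['color'][100:170,250:330],None,fx=5,fy=5,interpolation=2),cv2.resize(w['color'][118:168,0:50],(350,350),interpolation=2)])
cv2.imwrite('pics/cup.png',im[:,:,::-1])
```

```text
w (289.6,132.8) [0.5005 0.0635 0.007 ] rectc [0.5   0.063] [np.float64(0.03553815763056557), np.float64(0.035570623407948226)] [np.float64(-90.0371473452349), np.float64(178.95781587911844)]
w (360.7,121.2) [ 0.5141 -0.0216  0.007 ] rectc [ 0.5138 -0.0218] [np.float64(0.059069256116058184), np.float64(0.0324778320646367)] [np.float64(-81.77561369302144), np.float64(-167.93103648412117)]
w (277.9,55.1) [0.5863 0.0737 0.007 ] rectc [0.5851 0.0736] [np.float64(0.056776587930292007), np.float64(0.058688781649925276)] [np.float64(-90.03201961015141), np.float64(178.90286400378918)]
w (352.7,43.6) [ 0.5981 -0.0097  0.007 ] rectc [ 0.5975 -0.0101] [np.float64(0.044956852175604446), np.float64(0.045477184394335284)] [np.float64(-83.65001888069575), np.float64(-169.49752421309822)]
s (322.1,210.4) [ 0.5168 -0.023   0.007 ] rectc [ 0.5166 -0.0235] [np.float64(0.057946663618148465), np.float64(0.029694925741151814)] [np.float64(-81.8127231090624), np.float64(-177.3901074548132)]
s (286.8,191.0) [0.5882 0.0725 0.007 ] rectc [0.588 0.072] [np.float64(0.057279815285265906), np.float64(0.05004792537435106)] [np.float64(-92.38907616729144), np.float64(178.27546965837703)]
s (316.0,186.7) [ 0.6    -0.0109  0.007 ] rectc [ 0.5998 -0.0111] [np.float64(0.044910020703597044), np.float64(0.041018174441220176)] [np.float64(-82.01280567068451), np.float64(-177.45902010920815)]
tray [0.6252 0.1257 0.012 ]
tray [ 0.6419 -0.0536  0.012 ]
tray [ 0.4744 -0.0761  0.012 ]
tray [0.4483 0.1001 0.012 ]
area 646 c(20.7,143.7) wh(45.0,16.5) ang 29 (0, 129, 43, 31)
[0.4882 0.3868 0.011 ]
area 998 c(537.7,171.8) wh(38.5,35.2) ang 4 (518, 154, 40, 36)
[ 0.4532 -0.2421  0.011 ]
```

View pics/cup.png

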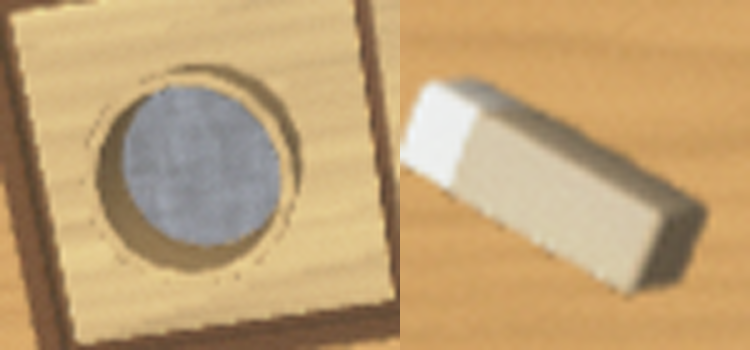

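The cup is at (0.502, 0.061), and the tray is turned about +8°. The enlarged crop also confirms the eraser, with its white end toward upper left. Now inserting the glue.

Request:
{"name": "step_arm", "arguments": {"series": [{"x":0.9,"y":-0.95,"z":0,"wx":0,"wy":0,"wz":0},{"x":0.9,"y":-0.95,"z":0,"wx":0,"wy":0,"wz":0},{"x":0,"y":0,"z":1,"wx":0,"wy":0,"wz":0},{"x":0,"y":0,"z":1,"wx":0,"wy":0,"wz":0},{"x":0,"y":0,"z":1,"wx":0,"wy":0,"wz":0},{"x":0,"y":0,"z":1,"wx":0,"wy":0,"wz":0},{"x":0,"y":0,"z":1,"wx":0,"wy":0,"wz":0},{"x":0,"y":0,"z":0,"wx":0,"wy":0,"wz":0}]}}

```text
clock: 6.7
position: [0.5004, 0.0609, 0.1542]
tcp_rot: [0.0, 1.0, -0.001, -0.002]
ft_force: [-0.9, -0.7, -0.4]
gripper_width: 0.021
grip_force: 30.0
```

Request:
{"name": "step_arm", "arguments": {"series": [{"x":0,"y":0,"z":0.75,"wx":0,"wy":0,"wz":0},{"x":0,"y":0,"z":0.75,"wx":0,"wy":0,"wz":0},{"x":0,"y":0,"z":0.75,"wx":0,"wy":0,"wz":0},{"x":0,"y":0,"z":0.75,"wx":0,"wy":0,"wz":0},{"x":0,"y":0,"z":0.75,"wx":0,"wy":0,"wz":0},{"x":0,"y":0,"z":0.4,"wx":0,"wy":0,"wz":0},{"x":0,"y":0,"z":0,"wx":0,"wy":0,"wz":0},{"x":0,"y":0,"z":0,"wx":0,"wy":0,"wz":0}]}}

```text
clock: 7.37
position: [0.5024, 0.0617, 0.0749]
tcp_rot: [-0.0, 1.0, -0.0, 0.0]
ft_force: [-0.1, 0.5, -0.0]
gripper_width: 0.0208
grip_force: 30.0
```

Run:
```python
from h import *
c=shot('scene','c3');s=shot('side','s3');w=load('w2');s0=load('side0')
for n,a,b in(('round',(277.9,55.1),(286.8,191)),('square',(352.7,43.6),(316,186.7)),('oblong',(360.7,121.2),(322.1,210.4)),('cuprim',(288.8,133.5),(291,208))): print(n,tri([(w,*a),(s0,*b)]))
print('rim',onz(w,288.8,133.5,.049))
a=np.hstack([cv2.resize(x['color'][y:y+100,u:u+100],(400,400),interpolation=2) for x,u,y in((c,275,160),(s,240,150))])
cv2.imwrite('pics/m3.png',a[:,:,::-1])
```

```text
round [0.5859 0.0729 0.0099]
square [ 0.5976 -0.0101  0.01  ]
oblong [ 0.5143 -0.022   0.0105]
cuprim [0.5036 0.0611 0.0421]
rim [0.5043 0.0599 0.049 ]
```

View pics/m3.png

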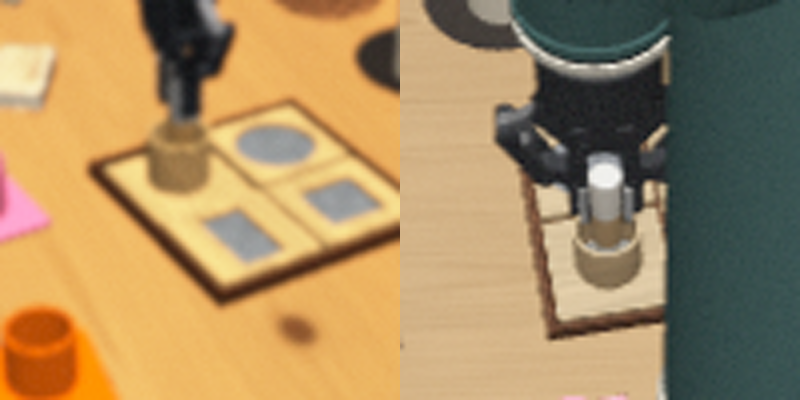

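In the picture the glue is inside the cup, at about the centre. Lowering a few mm and releasing.

Request:
{"name": "step_arm", "arguments": {"series": [{"x":0,"y":0,"z":0.12,"wx":0,"wy":0,"wz":0},{"x":0,"y":0,"z":0.1,"wx":0,"wy":0,"wz":0},{"x":0,"y":0,"z":0,"wx":0,"wy":0,"wz":0},{"x":0,"y":0,"z":0,"wx":0,"wy":0,"wz":0}]}}

```text
clock: 7.8
position: [0.5021, 0.0618, 0.07]
tcp_rot: [-0.0, 1.0, -0.0, 0.0]
ft_force: [0.4, -0.7, -0.1]
gripper_width: 0.0207
grip_force: 30.0
```

Request:
{"name": "step_arm", "arguments": {"series": [{"x":0,"y":0,"z":0,"wx":0,"wy":0,"wz":0},{"x":0,"y":0,"z":0,"wx":0,"wy":0,"wz":0},{"x":0,"y":0,"z":0,"wx":0,"wy":0,"wz":0},{"x":0,"y":0,"z":0,"wx":0,"wy":0,"wz":0},{"x":0,"y":0,"z":0,"wx":0,"wy":0,"wz":0},{"x":0,"y":0,"z":0,"wx":0,"wy":0,"wz":0}], "hand": 60}}

```text
clock: 8.3
position: [0.502, 0.0618, 0.0699]
tcp_rot: [-0.0, 1.0, -0.0, -0.0]
ft_force: [0.0, -0.1, -0.9]
gripper_width: 0.0597
grip_force: 0.0
```

Request:
{"name": "step_arm", "arguments": {"series": [{"x":0,"y":0,"z":-0.5,"wx":0,"wy":0,"wz":0},{"x":0,"y":0,"z":-0.8,"wx":0,"wy":0,"wz":0},{"x":0,"y":0,"z":-1,"wx":0,"wy":0,"wz":0},{"x":0,"y":0,"z":-1,"wx":0,"wy":0,"wz":0},{"x":0,"y":0,"z":-1,"wx":0,"wy":0,"wz":0},{"x":0,"y":0,"z":-1,"wx":0,"wy":0,"wz":0},{"x":0,"y":0,"z":0,"wx":0,"wy":0,"wz":0}]}}

```text
clock: 8.88
position: [0.5036, 0.0622, 0.18]
tcp_rot: [-0.0, 1.0, -0.0, 0.003]
ft_force: [0.2, 0.5, 0.3]
gripper_width: 0.0601
grip_force: 0.0
```

Request:
{"name": "step_arm", "arguments": {"series": [{"x":0,"y":1,"z":0,"wx":0,"wy":0,"wz":0},{"x":-0.5,"y":1,"z":0,"wx":0,"wy":0,"wz":0},{"x":-0.5,"y":1,"z":0,"wx":0,"wy":0,"wz":0},{"x":-0.5,"y":1,"z":0,"wx":0,"wy":0,"wz":0},{"x":-0.5,"y":1,"z":0,"wx":0,"wy":0,"wz":0},{"x":-0.5,"y":1,"z":0,"wx":0,"wy":0,"wz":0},{"x":0,"y":1,"z":0,"wx":0,"wy":0,"wz":0},{"x":0,"y":1,"z":0,"wx":0,"wy":0,"wz":0}], "hand": 65}}

```text
clock: 9.55
position: [0.4514, -0.0991, 0.1763]
tcp_rot: [0.0, 1.0, -0.0, 0.0]
ft_force: [1.5, 0.4, -1.4]
gripper_width: 0.0649
grip_force: 0.0
```

Request:
{"name": "step_arm", "arguments": {"series": [{"x":0,"y":1,"z":0,"wx":0,"wy":0,"wz":0},{"x":0,"y":1,"z":0,"wx":0,"wy":0,"wz":0},{"x":0,"y":1,"z":0,"wx":0,"wy":0,"wz":0},{"x":0,"y":1,"z":0,"wx":0,"wy":0,"wz":0},{"x":0,"y":1,"z":0,"wx":0,"wy":0,"wz":0},{"x":0,"y":1,"z":0,"wx":0,"wy":0,"wz":0},{"x":0,"y":1,"z":0,"wx":0,"wy":0,"wz":0},{"x":0,"y":0.3,"z":0,"wx":0,"wy":0,"wz":0}]}}

```text
clock: 10.22
position: [0.4514, -0.2469, 0.1761]
tcp_rot: [0.0, 1.0, -0.002, 0.0]
ft_force: [-0.6, -0.2, -0.7]
gripper_width: 0.0651
grip_force: 0.0
```

Request:
{"name": "step_arm", "arguments": {"series": [{"x":0,"y":0,"z":1,"wx":0,"wy":0,"wz":0},{"x":0,"y":0,"z":1,"wx":0,"wy":0,"wz":0},{"x":0,"y":0,"z":1,"wx":0,"wy":0,"wz":0},{"x":0,"y":0,"z":1,"wx":0,"wy":0,"wz":0},{"x":0,"y":0,"z":0.5,"wx":0,"wy":0,"wz":0},{"x":0,"y":0,"z":0,"wx":0,"wy":0,"wz":0},{"x":0,"y":0,"z":0,"wx":0,"wy":0,"wz":0}]}}

```text
clock: 10.8
position: [0.452, -0.2439, 0.0862]
tcp_rot: [-0.0, 1.0, -0.0, -0.0]
ft_force: [0.6, -0.4, 0.5]
gripper_width: 0.0653
grip_force: 0.0
```

Run:
```python
from h import *
w=shot('wrist','w4'); p=get_obs()['position'];print(p)
cv2.imwrite('pics/w4c.png',w['color'][100:400,120:520,::-1])
print('tcp-xy at z.008 px',proj(w,[p[0],p[1],.015]))
```

```text
[ 0.4524 -0.2442  0.0868]
tcp-xy at z.008 px [323.427  211.4201]
```

View pics/w4c.png

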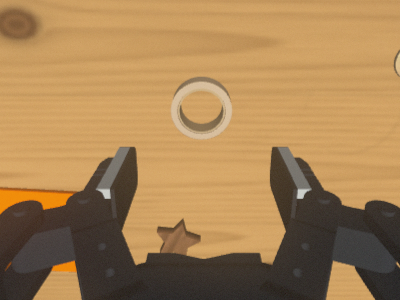

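The ring top is at (321.5,210) and the TCP projects to (323.4,211.4), so it is centred. Descending and gripping.

Request:
{"name": "step_arm", "arguments": {"series": [{"x":0,"y":0,"z":0.8,"wx":0,"wy":0,"wz":0},{"x":0,"y":0,"z":0.8,"wx":0,"wy":0,"wz":0},{"x":0,"y":0,"z":0.8,"wx":0,"wy":0,"wz":0},{"x":0,"y":0,"z":0.8,"wx":0,"wy":0,"wz":0},{"x":0,"y":0,"z":0.5,"wx":0,"wy":0,"wz":0},{"x":0,"y":0,"z":0,"wx":0,"wy":0,"wz":0},{"x":0,"y":0,"z":0,"wx":0,"wy":0,"wz":0}]}}

```text
clock: 11.43
position: [0.4522, -0.2443, 0.0125]
tcp_rot: [0.0, 1.0, -0.0, 0.0]
ft_force: [0.5, 0.4, 0.2]
gripper_width: 0.0652
grip_force: 0.0
```

Request:
{"name": "step_arm", "arguments": {"series": [{"x":0,"y":0,"z":0,"wx":0,"wy":0,"wz":0},{"x":0,"y":0,"z":0,"wx":0,"wy":0,"wz":0},{"x":0,"y":0,"z":0,"wx":0,"wy":0,"wz":0},{"x":0,"y":0,"z":0,"wx":0,"wy":0,"wz":0},{"x":0,"y":0,"z":0,"wx":0,"wy":0,"wz":0},{"x":0,"y":0,"z":0,"wx":0,"wy":0,"wz":0}], "hand": 35, "newtons": 30}}

```text
clock: 11.93
position: [0.4525, -0.2445, 0.0131]
tcp_rot: [0.0, 1.0, -0.0, 0.001]
ft_force: [-2.4, 1.2, 12.3]
gripper_width: 0.0408
grip_force: 28.9
```

Request:
{"name": "step_arm", "arguments": {"series": [{"x":0,"y":0,"z":-0.4,"wx":0,"wy":0,"wz":0},{"x":0,"y":0,"z":-0.8,"wx":0,"wy":0,"wz":0},{"x":0,"y":0,"z":-0.8,"wx":0,"wy":0,"wz":0},{"x":0,"y":0,"z":0,"wx":0,"wy":0,"wz":0},{"x":0,"y":0,"z":0,"wx":0,"wy":0,"wz":0}]}}

```text
clock: 12.35
position: [0.4525, -0.2446, 0.0533]
tcp_rot: [0.001, 1.0, -0.0, 0.001]
ft_force: [-0.2, 0.6, -1.9]
gripper_width: 0.0404
grip_force: 30.7
```

Run:
```python
from h import *
w=shot('wrist','w5');c=shot('scene','c5')
u,v=map(int,proj(c,[.452,-.244,.05]))
a=np.hstack([w['color'][100:400,120:520],cv2.resize(c['color'][v-40:v+35,u-50:u+50],(400,300),interpolation=2)])
cv2.imwrite('pics/w5c.png',a[:,:,::-1])
```

```text
(no output)
```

View pics/w5c.png

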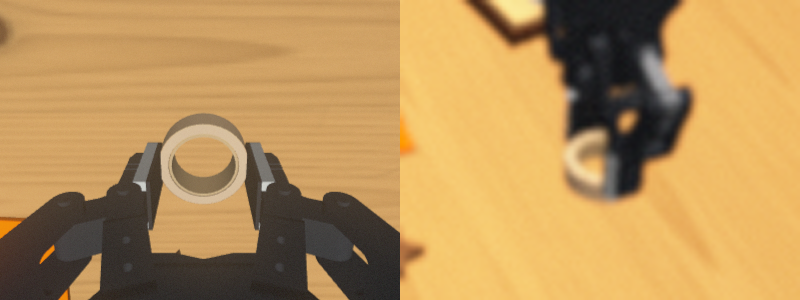

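The ring is held level between the pads. Carrying it to the round dish at (0.5865, 0.073).

Request:
{"name": "step_arm", "arguments": {"series": [{"x":0,"y":0,"z":-1,"wx":0,"wy":0,"wz":0},{"x":0,"y":-0.9,"z":-1,"wx":0,"wy":0,"wz":0},{"x":0.5,"y":-1,"z":-1,"wx":0,"wy":0,"wz":0},{"x":0.5,"y":-1,"z":-1,"wx":0,"wy":0,"wz":0},{"x":0.5,"y":-1,"z":-0.5,"wx":0,"wy":0,"wz":0},{"x":0.5,"y":-1,"z":0,"wx":0,"wy":0,"wz":0},{"x":0.5,"y":-1,"z":0,"wx":0,"wy":0,"wz":0},{"x":0.5,"y":-1,"z":0,"wx":0,"wy":0,"wz":0}]}}

```text
clock: 13.12
position: [0.5121, -0.1052, 0.1416]
tcp_rot: [-0.0, 1.0, -0.0, -0.0]
ft_force: [0.8, -0.5, -0.7]
gripper_width: 0.0405
grip_force: 30.7
```

Request:
{"name": "step_arm", "arguments": {"series": [{"x":0.5,"y":-1,"z":0,"wx":0,"wy":0,"wz":0},{"x":0.5,"y":-1,"z":0,"wx":0,"wy":0,"wz":0},{"x":0.5,"y":-1,"z":0,"wx":0,"wy":0,"wz":0},{"x":0.5,"y":-1,"z":0,"wx":0,"wy":0,"wz":0},{"x":0.5,"y":-1,"z":0,"wx":0,"wy":0,"wz":0},{"x":0.5,"y":-1,"z":0,"wx":0,"wy":0,"wz":0},{"x":0.5,"y":-1,"z":0,"wx":0,"wy":0,"wz":0},{"x":0.2,"y":-1,"z":0,"wx":0,"wy":0,"wz":0}]}}

```text
clock: 13.78
position: [0.5866, 0.0548, 0.1411]
tcp_rot: [-0.0, 1.0, -0.0, -0.0]
ft_force: [-0.8, -0.4, -0.6]
gripper_width: 0.0405
grip_force: 30.7
```

Request:
{"name": "step_arm", "arguments": {"series": [{"x":0,"y":0,"z":1,"wx":0,"wy":0,"wz":0},{"x":0,"y":0,"z":1,"wx":0,"wy":0,"wz":0},{"x":0,"y":0,"z":1,"wx":0,"wy":0,"wz":0},{"x":0,"y":0,"z":0,"wx":0,"wy":0,"wz":0},{"x":0,"y":0,"z":0,"wx":0,"wy":0,"wz":0}]}}

```text
clock: 14.2
position: [0.5853, 0.0537, 0.081]
tcp_rot: [0.0, 1.0, -0.0, -0.001]
ft_force: [0.2, 0.4, 0.4]
gripper_width: 0.0407
grip_force: 30.7
```

Run:
```python
from h import *
w=shot('wrist','w6'); print(get_obs()['position'])
cv2.imwrite('pics/w6.png',w['color'][50:400,120:520,::-1])
```

```text
[0.586  0.0538 0.0821]
```

View pics/w6.png

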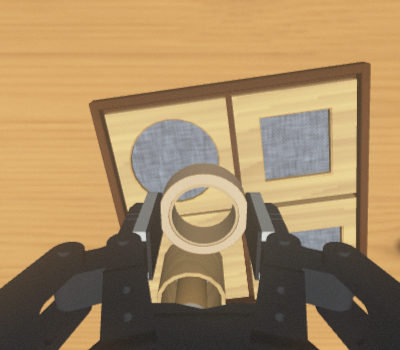

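The round dish (crop 175,160) is still off to the left: 20 mm of y is left to go.

Request:
{"name": "step_arm", "arguments": {"series": [{"x":0,"y":-1,"z":0,"wx":0,"wy":0,"wz":0},{"x":0,"y":0,"z":0.8,"wx":0,"wy":0,"wz":0},{"x":0,"y":0,"z":0.8,"wx":0,"wy":0,"wz":0},{"x":0,"y":0,"z":0.7,"wx":0,"wy":0,"wz":0},{"x":0,"y":0,"z":0.4,"wx":0,"wy":0,"wz":0},{"x":0,"y":0,"z":0.2,"wx":0,"wy":0,"wz":0},{"x":0,"y":0,"z":0,"wx":0,"wy":0,"wz":0},{"x":0,"y":0,"z":0,"wx":0,"wy":0,"wz":0}]}}

```text
clock: 14.92
position: [0.5864, 0.0737, 0.0244]
tcp_rot: [-0.0, 1.0, -0.0, 0.0]
ft_force: [0.2, -0.1, 0.9]
gripper_width: 0.0408
grip_force: 30.7
```

Request:
{"name": "step_arm", "arguments": {"series": [{"x":0,"y":0,"z":0.1,"wx":0,"wy":0,"wz":0},{"x":0,"y":0,"z":0,"wx":0,"wy":0,"wz":0},{"x":0,"y":0,"z":0,"wx":0,"wy":0,"wz":0}]}}

```text
clock: 15.17
position: [0.5863, 0.0737, 0.0222]
tcp_rot: [-0.0, 1.0, -0.0, 0.0]
ft_force: [-0.7, 0.2, 0.3]
gripper_width: 0.0409
grip_force: 30.7
```

Request:
{"name": "step_arm", "arguments": {"series": [{"x":0,"y":0,"z":0,"wx":0,"wy":0,"wz":0},{"x":0,"y":0,"z":0,"wx":0,"wy":0,"wz":0},{"x":0,"y":0,"z":0,"wx":0,"wy":0,"wz":0},{"x":0,"y":0,"z":0,"wx":0,"wy":0,"wz":0}], "hand": 55}}

```text
clock: 15.5
position: [0.5861, 0.0738, 0.022]
tcp_rot: [-0.0, 1.0, -0.0, 0.0]
ft_force: [0.1, -0.1, -0.0]
gripper_width: 0.055
grip_force: 0.0
```

Request:
{"name": "step_arm", "arguments": {"series": [{"x":0,"y":0,"z":-0.5,"wx":0,"wy":0,"wz":0},{"x":0,"y":0,"z":-1,"wx":0,"wy":0,"wz":0},{"x":0,"y":0,"z":-1,"wx":0,"wy":0,"wz":0},{"x":0,"y":0,"z":-1,"wx":0,"wy":0,"wz":0},{"x":0,"y":0,"z":-1,"wx":0,"wy":0,"wz":0},{"x":0,"y":0,"z":-1,"wx":0,"wy":0,"wz":0},{"x":0,"y":0,"z":-1,"wx":0,"wy":0,"wz":0},{"x":0,"y":0,"z":-1,"wx":0,"wy":0,"wz":0}]}}

```text
clock: 16.17
position: [0.5859, 0.0738, 0.1737]
tcp_rot: [-0.0, 1.0, -0.0, 0.0]
ft_force: [0.1, -0.1, 0.8]
gripper_width: 0.0548
grip_force: 0.0
```

Request:
{"name": "step_arm", "arguments": {"series": [{"x":-1,"y":-1,"z":0,"wx":0,"wy":0,"wz":0},{"x":-1,"y":-1,"z":0,"wx":0,"wy":0,"wz":0},{"x":-1,"y":-1,"z":0,"wx":0,"wy":0,"wz":0},{"x":-1,"y":-1,"z":0,"wx":0,"wy":0,"wz":0},{"x":-1,"y":-1,"z":0,"wx":0,"wy":0,"wz":0},{"x":-1,"y":-1,"z":0,"wx":0,"wy":0,"wz":0},{"x":-1,"y":-1,"z":0,"wx":0,"wy":0,"wz":0},{"x":-1,"y":-1,"z":0,"wx":0,"wy":0,"wz":0}]}}

```text
clock: 16.83
position: [0.425, 0.2346, 0.1727]
tcp_rot: [-0.0, 1.0, -0.0, 0.0]
ft_force: [1.6, 0.5, -0.6]
gripper_width: 0.0553
grip_force: 0.0
```

Request:
{"name": "step_arm", "arguments": {"series": [{"x":0,"y":-1,"z":0,"wx":0,"wy":0,"wz":0},{"x":0,"y":-1,"z":0,"wx":0,"wy":0,"wz":0},{"x":0,"y":-1,"z":0,"wx":0,"wy":0,"wz":0},{"x":0,"y":0,"z":0,"wx":0,"wy":0,"wz":0},{"x":0,"y":0,"z":0,"wx":0,"wy":0,"wz":0},{"x":0,"y":0,"z":0,"wx":0,"wy":0,"wz":0}]}}

```text
clock: 17.33
position: [0.4262, 0.2932, 0.1722]
tcp_rot: [0.0, 1.0, -0.0, 0.0]
ft_force: [0.7, 0.0, -1.3]
gripper_width: 0.0548
grip_force: 0.0
```

Run:
```python
from h import *
w=shot('wrist','w7');c=shot('scene','c7');s=shot('side','s7'); print(get_obs()['position'])
a=np.zeros((600,800,3),np.uint8); a[:400,:640]=w['color']
a[400:600,:200]=cv2.resize(c['color'][160:260,275:375],(200,200)); a[400:600,200:600]=s['color'][120:320,120:520]
cv2.imwrite('pics/m7.png',a[:,:,::-1])
```

```text
[0.4264 0.293  0.1721]
```

View pics/m7.png

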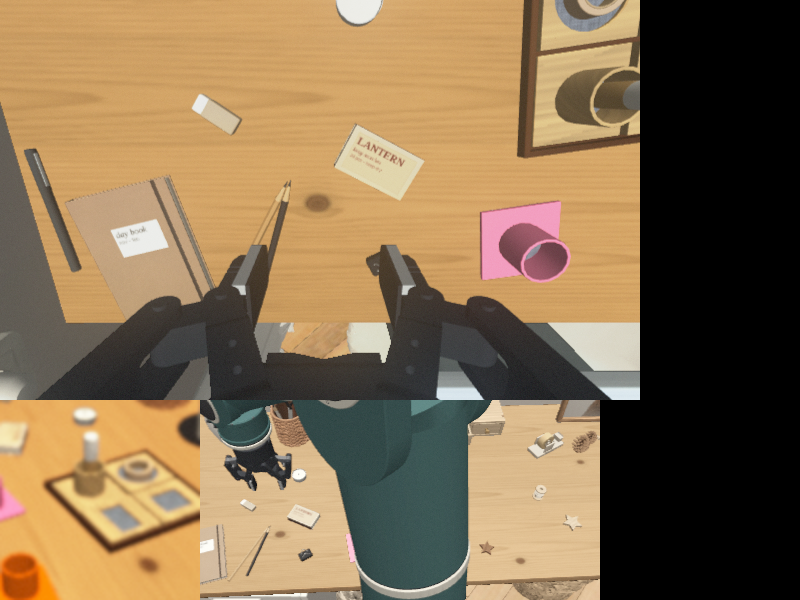

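The scene crop shows the glue upright in the cup and the tape in the round dish. The eraser is at wrist (217,114), with the matchbox at (378,160). Measuring the eraser from two wrist places plus the side view.

Run:
```python
from h import *
w=load('w7');s=load('side0');w2=load('w2')
g=blobs(w,180,85,250,145,100,165);g2=blobs(s,155,215,182,235,95,90)
hsv=cv2.cvtColor(w['color'],cv2.COLOR_RGB2HSV); print(hsv[114,195:250:4].tolist())
for o in g:
    q=cv2.boxPoints(o[:0] or ((o[1],o[2]),(o[3],o[4]),o[5])); P=np.array([onz(w,*p,.011)[:2] for p in q]); print(P.mean(0)); e=np.diff(P,axis=0)[:2]; print([(np.linalg.norm(x),np.degrees(np.arctan2(x[1],x[0]))) for x in e])
cv2.imwrite('pics/er.png',cv2.resize(w['color'][84:144,180:250],None,fx=8,fy=8,interpolation=2)[:,:,::-1])
```

```text
area 857 c(215.1,113.1) wh(49.6,20.0) ang 34 (192, 94, 48, 41)
area 122 c(165.7,223.6) wh(21.7,9.8) ang 22 (155, 219, 22, 13)
[[17, 128, 209], [18, 81, 199], [20, 56, 210], [19, 56, 214], [20, 55, 215], [20, 54, 212], [19, 56, 211], [20, 53, 213], [20, 53, 211], [19, 66, 197], [17, 108, 161], [17, 131, 209], [17, 131, 210], [17, 126, 211]]
[0.4879 0.3908]
[(np.float64(0.018388577365240324), np.float64(-39.411310287769695)), (np.float64(0.04216238015412776), np.float64(-124.39289160022584))]
```

View pics/er.png

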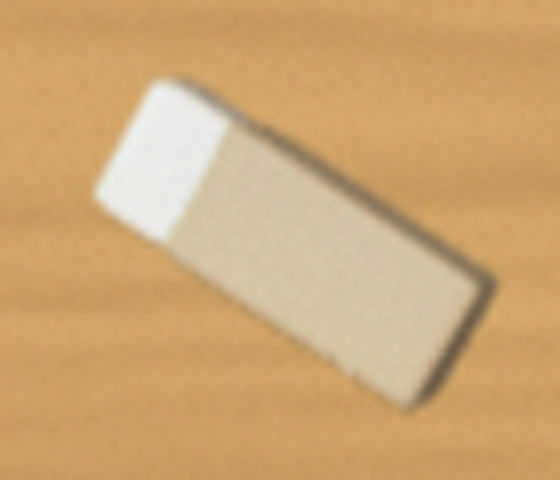

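The eraser's top centre is at (215.9,114.3), its long axis at about 56.5° from world x, with the white end toward upper left. Checking joint 7's margin for the two possible yaws.

Run:
```python
from h import *
w=load('w7');s=load('side0')
print(get_obs()['joints'])
print(tri([(w,215.9,114.3),(s,166.3,223)]),onz(w,215.9,114.3,.011),onz(s,166.3,223,.011))
p=lambda u,v:onz(w,180+u/8,84+v/8,.011)
a,b=p(126.5,138.5),p(446.5,346.5);print(a,b,np.degrees(np.arctan2(*(a-b)[[1,0]])),np.linalg.norm(a-b))
```

```text
[-0.3377  0.3301 -0.3847  1.9343  0.1555  0.9057 -2.3724]
[0.4873 0.3899 0.0167] [0.4871 0.3904 0.011 ] [0.4913 0.3933 0.011 ]
[0.4984 0.4072 0.011 ] [0.4755 0.3733 0.011 ] 55.99137029732908 0.040918900675261015
```

Request:
{"name": "step_arm", "arguments": {"series": [{"x":0.75,"y":-1,"z":0,"wx":0,"wy":0,"wz":0},{"x":0.75,"y":-1,"z":0,"wx":0,"wy":0,"wz":0},{"x":0.75,"y":-1,"z":0,"wx":0,"wy":0,"wz":0},{"x":0.75,"y":-1,"z":0,"wx":0,"wy":0,"wz":0},{"x":0.05,"y":-0.86,"z":0,"wx":0,"wy":0,"wz":0},{"x":0,"y":0,"z":0,"wx":0,"wy":0,"wz":-1},{"x":0,"y":0,"z":0,"wx":0,"wy":0,"wz":-1},{"x":0,"y":0,"z":0,"wx":0,"wy":0,"wz":-1}], "hand": 45}}

```text
clock: 18.15
position: [0.4873, 0.3906, 0.1717]
tcp_rot: [0.0, 0.991, 0.132, -0.0]
ft_force: [0.1, 0.2, -0.1]
gripper_width: 0.0455
grip_force: 0.0
```

Request:
{"name": "step_arm", "arguments": {"series": [{"x":0,"y":0,"z":0.5,"wx":0,"wy":0,"wz":-1},{"x":0,"y":0,"z":0.5,"wx":0,"wy":0,"wz":-1},{"x":0,"y":0,"z":0.5,"wx":0,"wy":0,"wz":-1},{"x":0,"y":0,"z":0.5,"wx":0,"wy":0,"wz":-1},{"x":0,"y":0,"z":0.5,"wx":0,"wy":0,"wz":-1},{"x":0,"y":0,"z":0.5,"wx":0,"wy":0,"wz":-1},{"x":0,"y":0,"z":0.5,"wx":0,"wy":0,"wz":-1},{"x":0,"y":0,"z":0.5,"wx":0,"wy":0,"wz":-1}]}}

```text
clock: 18.82
position: [0.4875, 0.3902, 0.0915]
tcp_rot: [0.0, 0.886, 0.463, -0.0]
ft_force: [0.0, -0.8, -0.1]
gripper_width: 0.045
grip_force: 0.0
```

Request:
{"name": "step_arm", "arguments": {"series": [{"x":0,"y":0,"z":0,"wx":0,"wy":0,"wz":-0.2},{"x":0,"y":0,"z":0,"wx":0,"wy":0,"wz":0},{"x":0,"y":0,"z":0,"wx":0,"wy":0,"wz":0},{"x":0,"y":0,"z":0,"wx":0,"wy":0,"wz":0}]}}

```text
clock: 19.15
position: [0.4875, 0.3911, 0.0927]
tcp_rot: [-0.0, 0.884, 0.468, 0.0]
ft_force: [-0.0, -0.4, 0.3]
gripper_width: 0.0448
grip_force: 0.0
```

Run:
```python
from h import *
w=shot('wrist','w8'); o=get_obs();p=o['position'];print(p,o['tcp_rot'],o['joints'])
print(proj(w,[p[0],p[1],.011]))
cv2.imwrite('pics/w8.png',w['color'][100:400,120:520,::-1])
for g in blobs(w,260,150,380,270,100,165):
    print(onz(w,g[1],g[2],.011)); q=cv2.boxPoints(((g[1],g[2]),(g[3],g[4]),g[5])); P=np.array([onz(w,*a,.011)[:2] for a in q]); print([(np.linalg.norm(x),np.degrees(np.arctan2(x[1],x[0]))) for x in np.diff(P,axis=0)[:2]])
```

```text
[0.4875 0.3911 0.0926] [-0.      0.8835  0.4685  0.0005] [-0.3265  0.6479 -0.5481  1.7103  0.4134  0.9    -1.6411]
[323.8612 207.2122]
area 1219 c(323.5,204.5) wh(23.0,55.0) ang 0 (312, 177, 24, 56)
[0.4884 0.393  0.011 ]
[(np.float64(0.0421557341985548), np.float64(55.22039595337194)), (np.float64(0.016198139383070468), np.float64(-34.17144044560545))]
```

The eraser is aligned with the jaws within 1 px across, and 2 mm ahead along tool x.

Request:
{"name": "step_arm", "arguments": {"series": [{"x":0.1,"y":0,"z":0.8,"wx":0,"wy":0,"wz":0},{"x":0,"y":0,"z":0.8,"wx":0,"wy":0,"wz":0},{"x":0,"y":0,"z":0.8,"wx":0,"wy":0,"wz":0},{"x":0,"y":0,"z":0.8,"wx":0,"wy":0,"wz":0},{"x":0,"y":0,"z":0.5,"wx":0,"wy":0,"wz":0},{"x":0,"y":0,"z":0.3,"wx":0,"wy":0,"wz":0},{"x":0,"y":0,"z":0,"wx":0,"wy":0,"wz":0},{"x":0,"y":0,"z":0,"wx":0,"wy":0,"wz":0}]}}

```text
clock: 19.87
position: [0.4884, 0.3929, 0.0122]
tcp_rot: [-0.0, 0.883, 0.469, 0.0]
ft_force: [0.7, -0.3, -0.4]
gripper_width: 0.0449
grip_force: 0.0
```

Request:
{"name": "step_arm", "arguments": {"series": [{"x":0,"y":0,"z":0,"wx":0,"wy":0,"wz":0},{"x":0,"y":0,"z":0,"wx":0,"wy":0,"wz":0},{"x":0,"y":0,"z":0,"wx":0,"wy":0,"wz":0},{"x":0,"y":0,"z":0,"wx":0,"wy":0,"wz":0},{"x":0,"y":0,"z":0,"wx":0,"wy":0,"wz":0},{"x":0,"y":0,"z":0,"wx":0,"wy":0,"wz":0}], "hand": 8, "newtons": 30}}

```text
clock: 20.37
position: [0.4887, 0.3929, 0.0128]
tcp_rot: [-0.0, 0.883, 0.469, 0.001]
ft_force: [-0.3, -0.9, 5.9]
gripper_width: 0.0156
grip_force: 30.0
```

Request:
{"name": "step_arm", "arguments": {"series": [{"x":0,"y":0,"z":-0.4,"wx":0,"wy":0,"wz":0},{"x":0,"y":0,"z":-1,"wx":0,"wy":0,"wz":0},{"x":0,"y":0,"z":-1,"wx":0,"wy":0,"wz":0},{"x":0,"y":0,"z":-1,"wx":0,"wy":0,"wz":0},{"x":0,"y":0,"z":-1,"wx":0,"wy":0,"wz":0},{"x":0,"y":0,"z":-1,"wx":0,"wy":0,"wz":0},{"x":0,"y":0,"z":-1,"wx":0,"wy":0,"wz":0},{"x":0,"y":0,"z":-1,"wx":0,"wy":0,"wz":0}]}}

```text
clock: 21.03
position: [0.4882, 0.3927, 0.1618]
tcp_rot: [-0.0, 0.883, 0.469, 0.0]
ft_force: [-0.1, 0.9, -1.3]
gripper_width: 0.0156
grip_force: 29.4
```

Run:
```python
from h import *
o=get_obs();R=o['tcp_rot'];print(o['position'],R,o['joints'],o['gripper_width'])
w=shot('wrist','w9');cv2.imwrite('pics/w9.png',w['color'][150:400,170:470,::-1])
```

```text
[0.4882 0.3927 0.1618] [-0.0001  0.883   0.4693  0.0003] [-0.2983  0.5672 -0.5887  1.6641  0.358   1.0193 -1.5982] 0.015568788077161092
```

View pics/w9.png

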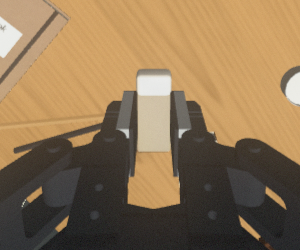

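The eraser is held level and centred, with its white end ahead. That was one picture over the limit of 14 (I miscounted), so I view no more and check numerically from here. Turning the eraser to the tray's angle (98.2°) and carrying it over.

Request:
{"name": "step_arm", "arguments": {"series": [{"x":0,"y":0,"z":0,"wx":0,"wy":0,"wz":-1},{"x":0,"y":0,"z":0,"wx":0,"wy":0,"wz":-1},{"x":0,"y":0,"z":0,"wx":0,"wy":0,"wz":-1},{"x":0,"y":0,"z":0,"wx":0,"wy":0,"wz":-1},{"x":0,"y":0,"z":0,"wx":0,"wy":0,"wz":-1},{"x":0,"y":0,"z":0,"wx":0,"wy":0,"wz":-1},{"x":0,"y":0,"z":0,"wx":0,"wy":0,"wz":-1},{"x":0,"y":0,"z":0,"wx":0,"wy":0,"wz":-1}]}}

```text
clock: 21.75
position: [0.4883, 0.3926, 0.1606]
tcp_rot: [0.0, 0.668, 0.744, 0.0]
ft_force: [-0.9, -0.6, -0.4]
gripper_width: 0.016
grip_force: 29.4
```

Request:
{"name": "step_arm", "arguments": {"series": [{"x":0,"y":0,"z":0,"wx":0,"wy":0,"wz":-0.44},{"x":-1,"y":-0.2,"z":0,"wx":0,"wy":0,"wz":0},{"x":-1,"y":-0.2,"z":0,"wx":0,"wy":0,"wz":0},{"x":-1,"y":-0.2,"z":0,"wx":0,"wy":0,"wz":0},{"x":-1,"y":-0.2,"z":0,"wx":0,"wy":0,"wz":0},{"x":-1,"y":-0.2,"z":0,"wx":0,"wy":0,"wz":0},{"x":-1,"y":-0.2,"z":0,"wx":0,"wy":0,"wz":0},{"x":-1,"y":-0.2,"z":0,"wx":0,"wy":0,"wz":0}]}}

```text
clock: 22.42
position: [0.4804, 0.2491, 0.1605]
tcp_rot: [0.0, 0.655, 0.756, 0.0]
ft_force: [1.0, -0.7, 0.1]
gripper_width: 0.0156
grip_force: 29.4
```

Request:
{"name": "step_arm", "arguments": {"series": [{"x":-1,"y":-0.22,"z":0,"wx":0,"wy":0,"wz":0},{"x":-1,"y":0,"z":0,"wx":0,"wy":0,"wz":0},{"x":-1,"y":0,"z":0,"wx":0,"wy":0,"wz":0},{"x":-1,"y":0,"z":0,"wx":0,"wy":0,"wz":0},{"x":-1,"y":0,"z":0,"wx":0,"wy":0,"wz":0},{"x":-1,"y":0,"z":0,"wx":0,"wy":0,"wz":0},{"x":-1,"y":0,"z":0,"wx":0,"wy":0,"wz":0},{"x":-1,"y":0,"z":0,"wx":0,"wy":0,"wz":0}]}}

```text
clock: 23.08
position: [0.499, 0.0901, 0.1605]
tcp_rot: [0.0, 0.655, 0.756, 0.0]
ft_force: [-0.4, -0.6, 0.4]
gripper_width: 0.0158
grip_force: 29.4
```

Request:
{"name": "step_arm", "arguments": {"series": [{"x":-1,"y":0,"z":0,"wx":0,"wy":0,"wz":0},{"x":-1,"y":0,"z":0,"wx":0,"wy":0,"wz":0},{"x":-1,"y":0,"z":0,"wx":0,"wy":0,"wz":0},{"x":-1,"y":0,"z":0,"wx":0,"wy":0,"wz":0},{"x":-1,"y":0,"z":0,"wx":0,"wy":0,"wz":0},{"x":-0.7,"y":0,"z":0,"wx":0,"wy":0,"wz":0},{"x":0,"y":0,"z":0,"wx":0,"wy":0,"wz":0},{"x":0,"y":0,"z":0,"wx":0,"wy":0,"wz":0}]}}

```text
clock: 23.75
position: [0.5151, -0.0221, 0.1603]
tcp_rot: [0.0, 0.655, 0.755, 0.0]
ft_force: [0.3, 0.7, -0.4]
gripper_width: 0.0162
grip_force: 29.4
```

Request:
{"name": "step_arm", "arguments": {"series": [{"x":0,"y":0,"z":1,"wx":0,"wy":0,"wz":0},{"x":0,"y":0,"z":1,"wx":0,"wy":0,"wz":0},{"x":0,"y":0,"z":1,"wx":0,"wy":0,"wz":0},{"x":0,"y":0,"z":1,"wx":0,"wy":0,"wz":0},{"x":0,"y":0,"z":0,"wx":0,"wy":0,"wz":0},{"x":0,"y":0,"z":0,"wx":0,"wy":0,"wz":0},{"x":0,"y":0,"z":0,"wx":0,"wy":0,"wz":0}]}}

```text
clock: 24.33
position: [0.5156, -0.021, 0.0811]
tcp_rot: [0.0, 0.655, 0.756, 0.0]
ft_force: [0.4, 0.5, -0.4]
gripper_width: 0.0155
grip_force: 29.4
```

Run:
```python
from h import *
o=get_obs();q=o['tcp_rot'];p=o['position'];a=2*np.arctan2(q[2],q[1]);print(p,np.degrees(a),o['joints'],o['gripper_width'])
w=shot('wrist','w10')
d=np.array([.515,-.022,.007])-p; print('tool x,y still to go mm',1e3*(d[0]*np.cos(a)+d[1]*np.sin(a)),1e3*(d[0]*np.sin(a)-d[1]*np.cos(a)))
```

```text
[ 0.5156 -0.021   0.0811] 98.22792179812437 [ 0.5247  0.5337 -0.6714  1.9887  0.4689  0.7754 -0.2784] 0.015514427726433952
tool x,y still to go mm -0.9271501814999601 -0.7567972328528971
```

Request:
{"name": "step_arm", "arguments": {"series": [{"x":0,"y":0,"z":0.7,"wx":0,"wy":0,"wz":0},{"x":0,"y":0,"z":0.7,"wx":0,"wy":0,"wz":0},{"x":0,"y":0,"z":0.7,"wx":0,"wy":0,"wz":0},{"x":0,"y":0,"z":0.5,"wx":0,"wy":0,"wz":0},{"x":0,"y":0,"z":0.2,"wx":0,"wy":0,"wz":0},{"x":0,"y":0,"z":0.15,"wx":0,"wy":0,"wz":0},{"x":0,"y":0,"z":0,"wx":0,"wy":0,"wz":0},{"x":0,"y":0,"z":0,"wx":0,"wy":0,"wz":0}]}}

```text
clock: 25.05
position: [0.5153, -0.0216, 0.0212]
tcp_rot: [0.0, 0.655, 0.756, 0.0]
ft_force: [0.8, -0.2, -0.0]
gripper_width: 0.0158
grip_force: 29.4
```

Request:
{"name": "step_arm", "arguments": {"series": [{"x":0,"y":0,"z":0,"wx":0,"wy":0,"wz":0},{"x":0,"y":0,"z":0,"wx":0,"wy":0,"wz":0},{"x":0,"y":0,"z":0,"wx":0,"wy":0,"wz":0},{"x":0,"y":0,"z":0,"wx":0,"wy":0,"wz":0},{"x":0,"y":0,"z":0,"wx":0,"wy":0,"wz":0}], "hand": 35}}

```text
clock: 25.47
position: [0.5152, -0.0218, 0.021]
tcp_rot: [0.0, 0.655, 0.756, 0.0]
ft_force: [-1.2, -0.9, -0.6]
gripper_width: 0.035
grip_force: 0.0
```

Request:
{"name": "step_arm", "arguments": {"series": [{"x":0,"y":0,"z":-0.5,"wx":0,"wy":0,"wz":0},{"x":0,"y":0,"z":-1,"wx":0,"wy":0,"wz":0},{"x":0,"y":0,"z":-1,"wx":0,"wy":0,"wz":0},{"x":0,"y":0,"z":-1,"wx":0,"wy":0,"wz":0},{"x":0,"y":0,"z":-1,"wx":0,"wy":0,"wz":0},{"x":0,"y":0,"z":-1,"wx":0,"wy":0,"wz":0},{"x":0,"y":0,"z":-1,"wx":0,"wy":0,"wz":0},{"x":0,"y":0,"z":-1,"wx":0,"wy":0,"wz":0}]}}

```text
clock: 26.13
position: [0.5149, -0.0215, 0.1726]
tcp_rot: [0.0, 0.655, 0.756, 0.0]
ft_force: [-0.6, 0.3, -0.1]
gripper_width: 0.0348
grip_force: 0.0
```

Request:
{"name": "step_arm", "arguments": {"series": [{"x":-1,"y":0,"z":0,"wx":0,"wy":0,"wz":1},{"x":0,"y":0,"z":0,"wx":0,"wy":0,"wz":1},{"x":0,"y":0,"z":0,"wx":0,"wy":0,"wz":1},{"x":0,"y":0,"z":0,"wx":0,"wy":0,"wz":1},{"x":0,"y":0,"z":0,"wx":0,"wy":0,"wz":1},{"x":0,"y":0,"z":0,"wx":0,"wy":0,"wz":1},{"x":0,"y":0,"z":0,"wx":0,"wy":0,"wz":1},{"x":0,"y":0,"z":0,"wx":0,"wy":0,"wz":1}], "hand": 55}}

```text
clock: 26.8
position: [0.5178, -0.0413, 0.1716]
tcp_rot: [-0.0, 0.875, 0.484, 0.0]
ft_force: [0.4, -0.8, 0.7]
gripper_width: 0.0555
grip_force: 0.0
```

Request:
{"name": "step_arm", "arguments": {"series": [{"x":0,"y":0,"z":0,"wx":0,"wy":0,"wz":1},{"x":0,"y":0,"z":0,"wx":0,"wy":0,"wz":1},{"x":0,"y":0,"z":0,"wx":0,"wy":0,"wz":1},{"x":0,"y":0,"z":0,"wx":0,"wy":0,"wz":1},{"x":0,"y":0,"z":0,"wx":0,"wy":0,"wz":1},{"x":0,"y":0,"z":0,"wx":0,"wy":0,"wz":1},{"x":0,"y":0,"z":0,"wx":0,"wy":0,"wz":1},{"x":0,"y":0,"z":0,"wx":0,"wy":0,"wz":1}]}}

```text
clock: 27.47
position: [0.5178, -0.0413, 0.1716]
tcp_rot: [-0.0, 0.988, 0.156, 0.0]
ft_force: [-0.3, -0.0, -0.9]
gripper_width: 0.055
grip_force: 0.0
```

Request:
{"name": "step_arm", "arguments": {"series": [{"x":0,"y":0,"z":0,"wx":0,"wy":0,"wz":1},{"x":0,"y":0,"z":0,"wx":0,"wy":0,"wz":1},{"x":0,"y":0,"z":0,"wx":0,"wy":0,"wz":1},{"x":0,"y":0,"z":0,"wx":0,"wy":0,"wz":0.64},{"x":0,"y":0,"z":0,"wx":0,"wy":0,"wz":0},{"x":0,"y":0,"z":0,"wx":0,"wy":0,"wz":0}]}}

```text
clock: 27.97
position: [0.5179, -0.0413, 0.1714]
tcp_rot: [-0.0, 1.0, 0.001, 0.0]
ft_force: [0.5, 0.5, -0.4]
gripper_width: 0.0551
grip_force: 0.0
```

Run:
```python
from h import *
o=get_obs();print(o['position'],o['tcp_rot'])
c=shot('scene','c11');w=shot('wrist','w11')
# eraser expected in the dish: sample scene and wrist patch colours around each target
for n,p in(('eraser',(.515,-.022,.018)),('erwhite',(.5125,-.005,.018)),('ring rim +y',(.587,.091,.022)),('ring hole',(.586,.073,.01)),('glue top',(.502,.062,.098)),('spool top',(.485,-.3925,.036))):
    for m,d in(('s',c),('w',w)):
        u,v=proj(d,p); print(n,m,u.round(1),v.round(1),d['color'][int(round(v)),int(round(u))] if 0<=u<639 and 0<=v<399 else None)
print('wrist blobs on tray');blobs(w,100,0,560,230,75,165,60)
```

```text
[ 0.5179 -0.0413  0.1714] [-0.0001  1.      0.001   0.0001]
eraser s 336.2 216.5 [237 218 177]
eraser w 302.6 184.4 [216 204 174]
erwhite s 332.8 213.3 [241 232 212]
erwhite w 284.7 186.9 [237 239 236]
ring rim +y s 342.1 189.6 [208 171 121]
ring rim +y w 170.0 104.9 [217 193 162]
ring hole s 344.3 196.1 [207 179 142]
ring hole w 196.3 105.8 [140 141 147]
glue top s 320.1 177.6 [251 250 244]
glue top w 178.5 231.5 [234 236 234]
spool top s 401.1 313.4 [201 165 116]
spool top w 704.8 222.0 None
wrist blobs on tray
area 503 c(180.0,216.5) wh(25.0,30.0) ang 90 (165, 204, 31, 26)
area 746 c(303.9,184.8) wh(20.3,44.7) ang 82 (281, 173, 46, 23)
area 1939 c(190.1,105.6) wh(52.9,48.0) ang 80 (165, 80, 51, 52)
```

Numeric check: the eraser top is at (303.9,184.8) against (302.6,184.4) predicted, so it sits flat in its dish. The ring and glue are also where they should be. Now the spool.

Request:
{"name": "step_arm", "arguments": {"series": [{"x":-0.2,"y":1,"z":0,"wx":0,"wy":0,"wz":0},{"x":-0.2,"y":1,"z":0,"wx":0,"wy":0,"wz":0},{"x":-0.2,"y":1,"z":0,"wx":0,"wy":0,"wz":0},{"x":-0.2,"y":1,"z":0,"wx":0,"wy":0,"wz":0},{"x":-0.2,"y":1,"z":0,"wx":0,"wy":0,"wz":0},{"x":-0.2,"y":1,"z":0,"wx":0,"wy":0,"wz":0},{"x":-0.2,"y":1,"z":0,"wx":0,"wy":0,"wz":0},{"x":-0.25,"y":1,"z":0,"wx":0,"wy":0,"wz":0}]}}

```text
clock: 28.73
position: [0.4846, -0.2025, 0.171]
tcp_rot: [-0.0, 1.0, 0.001, 0.0]
ft_force: [1.0, 0.1, 0.3]
gripper_width: 0.0552
grip_force: 0.0
```

Request:
{"name": "step_arm", "arguments": {"series": [{"x":0,"y":1,"z":0,"wx":0,"wy":0,"wz":0},{"x":0,"y":1,"z":0,"wx":0,"wy":0,"wz":0},{"x":0,"y":1,"z":0,"wx":0,"wy":0,"wz":0},{"x":0,"y":1,"z":0,"wx":0,"wy":0,"wz":0},{"x":0,"y":1,"z":0,"wx":0,"wy":0,"wz":0},{"x":0,"y":1,"z":0,"wx":0,"wy":0,"wz":0},{"x":0,"y":1,"z":0,"wx":0,"wy":0,"wz":0},{"x":0,"y":1,"z":0,"wx":0,"wy":0,"wz":0}]}}

```text
clock: 29.4
position: [0.4846, -0.3625, 0.1709]
tcp_rot: [-0.0, 1.0, 0.001, -0.0]
ft_force: [-0.5, 0.0, 0.2]
gripper_width: 0.0555
grip_force: 0.0
```

Request:
{"name": "step_arm", "arguments": {"series": [{"x":0,"y":1,"z":0,"wx":0,"wy":0,"wz":0},{"x":0,"y":0.6,"z":0,"wx":0,"wy":0,"wz":0},{"x":0,"y":0,"z":1,"wx":0,"wy":0,"wz":0},{"x":0,"y":0,"z":1,"wx":0,"wy":0,"wz":0},{"x":0,"y":0,"z":1,"wx":0,"wy":0,"wz":0},{"x":0,"y":0,"z":1,"wx":0,"wy":0,"wz":0},{"x":0,"y":0,"z":0,"wx":0,"wy":0,"wz":0},{"x":0,"y":0,"z":0,"wx":0,"wy":0,"wz":0}]}}

```text
clock: 30.07
position: [0.4846, -0.393, 0.0906]
tcp_rot: [-0.001, 1.0, 0.0, -0.001]
ft_force: [0.8, -0.2, 0.6]
gripper_width: 0.0548
grip_force: 0.0
```

Run:
```python
from h import *
w=shot('wrist','w12');p=get_obs()['position'];print(p,proj(w,[p[0],p[1],.036]))
for g in blobs(w,250,130,400,290,100,165,100): print(onz(w,g[1],g[2],.036))
```

```text
[ 0.4851 -0.3935  0.0917] [323.8878 220.1896]
area 1764 c(322.5,212.0) wh(54.0,41.0) ang 90 (302, 185, 42, 55)
[ 0.4907 -0.3926  0.036 ]
```

The flange circle (42 px wide, rows about 198–240) has its centre at (322.5,219) against TCP (323.9,220.2), so it is centred.

Request:
{"name": "step_arm", "arguments": {"series": [{"x":0,"y":0,"z":0.8,"wx":0,"wy":0,"wz":0},{"x":0,"y":0,"z":0.8,"wx":0,"wy":0,"wz":0},{"x":0,"y":0,"z":0.8,"wx":0,"wy":0,"wz":0},{"x":0,"y":0,"z":0.8,"wx":0,"wy":0,"wz":0},{"x":0,"y":0,"z":0.5,"wx":0,"wy":0,"wz":0},{"x":0,"y":0,"z":0.23,"wx":0,"wy":0,"wz":0},{"x":0,"y":0,"z":0,"wx":0,"wy":0,"wz":0},{"x":0,"y":0,"z":0,"wx":0,"wy":0,"wz":0}]}}

```text
clock: 30.78
position: [0.4853, -0.3938, 0.0132]
tcp_rot: [0.0, 1.0, -0.0, 0.0]
ft_force: [0.5, -0.4, 0.2]
gripper_width: 0.0548
grip_force: 0.0
```

Request:
{"name": "step_arm", "arguments": {"series": [{"x":0,"y":0,"z":0,"wx":0,"wy":0,"wz":0},{"x":0,"y":0,"z":0,"wx":0,"wy":0,"wz":0},{"x":0,"y":0,"z":0,"wx":0,"wy":0,"wz":0},{"x":0,"y":0,"z":0,"wx":0,"wy":0,"wz":0},{"x":0,"y":0,"z":0,"wx":0,"wy":0,"wz":0},{"x":0,"y":0,"z":0,"wx":0,"wy":0,"wz":0}], "hand": 15, "newtons": 30}}

```text
clock: 31.28
position: [0.4852, -0.3939, 0.0133]
tcp_rot: [0.0, 1.0, -0.0, 0.0]
ft_force: [-2.0, 1.3, 7.1]
gripper_width: 0.027
grip_force: 29.2
```

Request:
{"name": "step_arm", "arguments": {"series": [{"x":0,"y":0,"z":-0.4,"wx":0,"wy":0,"wz":0},{"x":0,"y":0,"z":-1,"wx":0,"wy":0,"wz":0},{"x":0,"y":0,"z":-1,"wx":0,"wy":0,"wz":0},{"x":0,"y":0,"z":-1,"wx":0,"wy":0,"wz":0},{"x":0,"y":0,"z":-1,"wx":0,"wy":0,"wz":0},{"x":0,"y":0,"z":-1,"wx":0,"wy":0,"wz":0},{"x":0,"y":0,"z":-1,"wx":0,"wy":0,"wz":0},{"x":0,"y":0,"z":0,"wx":0,"wy":0,"wz":0}]}}

```text
clock: 31.95
position: [0.4863, -0.3945, 0.1451]
tcp_rot: [0.002, 1.0, -0.0, 0.002]
ft_force: [0.7, -0.1, 0.1]
gripper_width: 0.0268
grip_force: 29.6
```

Run:
```python
from h import *
w=shot('wrist','w13');o=get_obs();p=o['position'];print(p,o['gripper_width'],'top',proj(w,[p[0],p[1],p[2]-.0128+.036]),'bottom',proj(w,[p[0],p[1],p[2]-.0128]))
m=blobs(w,285,150,365,330,100,165,100)
```

```text
[ 0.4857 -0.3942  0.143 ] 0.026883382571583958 top [322.2278 291.1276] bottom [322.2024 250.885 ]
area 4578 c(323.0,273.0) wh(90.0,64.0) ang 90 (291, 228, 65, 91)
```

Spool gripped upright: the blob covers rows 228–319, as predicted for an upright spool. Carrying it to the square dish at (0.5985, -0.0105).

Request:
{"name": "step_arm", "arguments": {"series": [{"x":0.3,"y":-1,"z":0,"wx":0,"wy":0,"wz":0},{"x":0.3,"y":-1,"z":0,"wx":0,"wy":0,"wz":0},{"x":0.3,"y":-1,"z":0,"wx":0,"wy":0,"wz":0},{"x":0.3,"y":-1,"z":0,"wx":0,"wy":0,"wz":0},{"x":0.3,"y":-1,"z":0,"wx":0,"wy":0,"wz":0},{"x":0.3,"y":-1,"z":0,"wx":0,"wy":0,"wz":0},{"x":0.3,"y":-1,"z":0,"wx":0,"wy":0,"wz":0},{"x":0.3,"y":-1,"z":0,"wx":0,"wy":0,"wz":0}]}}

```text
clock: 32.67
position: [0.5327, -0.2324, 0.1399]
tcp_rot: [-0.0, 1.0, -0.0, -0.0]
ft_force: [0.7, 0.7, 0.0]
gripper_width: 0.0268
grip_force: 29.6
```

Request:
{"name": "step_arm", "arguments": {"series": [{"x":0.3,"y":-1,"z":0,"wx":0,"wy":0,"wz":0},{"x":0.3,"y":-1,"z":0,"wx":0,"wy":0,"wz":0},{"x":0.3,"y":-1,"z":0,"wx":0,"wy":0,"wz":0},{"x":0.3,"y":-1,"z":0,"wx":0,"wy":0,"wz":0},{"x":0.3,"y":-1,"z":0,"wx":0,"wy":0,"wz":0},{"x":0.3,"y":-1,"z":0,"wx":0,"wy":0,"wz":0},{"x":0.3,"y":-1,"z":0,"wx":0,"wy":0,"wz":0},{"x":0.3,"y":-1,"z":0,"wx":0,"wy":0,"wz":0}]}}

```text
clock: 33.33
position: [0.5807, -0.0725, 0.1399]
tcp_rot: [-0.0, 1.0, -0.0, -0.0]
ft_force: [0.3, 1.0, -0.0]
gripper_width: 0.0273
grip_force: 29.6
```

Request:
{"name": "step_arm", "arguments": {"series": [{"x":0.3,"y":-1,"z":0,"wx":0,"wy":0,"wz":0},{"x":0.3,"y":-1,"z":0,"wx":0,"wy":0,"wz":0},{"x":0.27,"y":-1,"z":0,"wx":0,"wy":0,"wz":0},{"x":0,"y":-0.18,"z":0,"wx":0,"wy":0,"wz":0},{"x":0,"y":0,"z":0,"wx":0,"wy":0,"wz":0},{"x":0,"y":0,"z":0,"wx":0,"wy":0,"wz":0}]}}

```text
clock: 33.83
position: [0.598, -0.0105, 0.1399]
tcp_rot: [0.0, 1.0, -0.0, -0.0]
ft_force: [-0.2, -0.9, -0.4]
gripper_width: 0.0268
grip_force: 29.6
```

Request:
{"name": "step_arm", "arguments": {"series": [{"x":0,"y":0,"z":0.8,"wx":0,"wy":0,"wz":0},{"x":0,"y":0,"z":0.8,"wx":0,"wy":0,"wz":0},{"x":0,"y":0,"z":0.8,"wx":0,"wy":0,"wz":0},{"x":0,"y":0,"z":0.8,"wx":0,"wy":0,"wz":0},{"x":0,"y":0,"z":0.8,"wx":0,"wy":0,"wz":0},{"x":0,"y":0,"z":0.5,"wx":0,"wy":0,"wz":0},{"x":0,"y":0,"z":0,"wx":0,"wy":0,"wz":0},{"x":0,"y":0,"z":0,"wx":0,"wy":0,"wz":0}]}}

```text
clock: 34.5
position: [0.5982, -0.0107, 0.0502]
tcp_rot: [0.0, 1.0, -0.001, -0.0]
ft_force: [0.1, 0.2, -0.7]
gripper_width: 0.0269
grip_force: 29.6
```

Request:
{"name": "step_arm", "arguments": {"series": [{"x":0,"y":0,"z":0.6,"wx":0,"wy":0,"wz":0},{"x":0,"y":0,"z":0.4,"wx":0,"wy":0,"wz":0},{"x":0,"y":0,"z":0.2,"wx":0,"wy":0,"wz":0},{"x":0,"y":0,"z":0.2,"wx":0,"wy":0,"wz":0},{"x":0,"y":0,"z":0.03,"wx":0,"wy":0,"wz":0},{"x":0,"y":0,"z":0,"wx":0,"wy":0,"wz":0},{"x":0,"y":0,"z":0,"wx":0,"wy":0,"wz":0}]}}

```text
clock: 35.08
position: [0.5985, -0.0099, 0.0219]
tcp_rot: [-0.0, 1.0, -0.0, 0.0]
ft_force: [-0.3, 0.4, 0.3]
gripper_width: 0.0269
grip_force: 29.6
```

Request:
{"name": "step_arm", "arguments": {"series": [{"x":0,"y":0,"z":0,"wx":0,"wy":0,"wz":0},{"x":0,"y":0,"z":0,"wx":0,"wy":0,"wz":0},{"x":0,"y":0,"z":0,"wx":0,"wy":0,"wz":0},{"x":0,"y":0,"z":0,"wx":0,"wy":0,"wz":0},{"x":0,"y":0,"z":0,"wx":0,"wy":0,"wz":0},{"x":0,"y":0,"z":0,"wx":0,"wy":0,"wz":0}], "hand": 50}}

```text
clock: 35.58
position: [0.5983, -0.01, 0.0217]
tcp_rot: [-0.0, 1.0, -0.0, -0.0]
ft_force: [-0.3, -0.1, -0.9]
gripper_width: 0.0501
grip_force: 0.0
```

Request:
{"name": "step_arm", "arguments": {"series": [{"x":0,"y":0,"z":-0.4,"wx":0,"wy":0,"wz":0},{"x":0,"y":0,"z":-0.8,"wx":0,"wy":0,"wz":0},{"x":0,"y":0,"z":-1,"wx":0,"wy":0,"wz":0},{"x":0,"y":0,"z":-1,"wx":0,"wy":0,"wz":0},{"x":0,"y":0,"z":-1,"wx":0,"wy":0,"wz":0},{"x":0,"y":0,"z":-1,"wx":0,"wy":0,"wz":0},{"x":0,"y":0,"z":-1,"wx":0,"wy":0,"wz":0},{"x":0,"y":0,"z":-1,"wx":0,"wy":0,"wz":0}]}}

```text
clock: 36.25
position: [0.5983, -0.0099, 0.1674]
tcp_rot: [-0.0, 1.0, -0.0, 0.0]
ft_force: [0.4, -0.5, -0.2]
gripper_width: 0.05
grip_force: 0.0
```

Request:
{"name": "step_arm", "arguments": {"series": [{"x":-1,"y":0,"z":-1,"wx":0,"wy":0,"wz":0},{"x":-1,"y":0,"z":-1,"wx":0,"wy":0,"wz":0},{"x":-1,"y":0,"z":-1,"wx":0,"wy":0,"wz":0},{"x":-1,"y":0,"z":-1,"wx":0,"wy":0,"wz":0},{"x":-1,"y":0,"z":0,"wx":0,"wy":0,"wz":0},{"x":0,"y":0,"z":0,"wx":0,"wy":0,"wz":0},{"x":0,"y":0,"z":0,"wx":0,"wy":0,"wz":0},{"x":0,"y":0,"z":0,"wx":0,"wy":0,"wz":0}]}}

```text
clock: 36.92
position: [0.4987, -0.01, 0.246]
tcp_rot: [0.0, 1.0, -0.0, 0.0]
ft_force: [0.3, -0.5, -0.7]
gripper_width: 0.0497
grip_force: 0.0
```

Run:
```python
from h import *
w=shot('wrist','w14');c=shot('scene','c14');s=shot('side','s14');print(get_obs()['position'])
for n,p in(('eraser',(.515,-.022,.018)),('erwhite',(.5125,-.005,.018)),('ring centre',(.586,.073,.022)),('ring +y',(.587,.091,.022)),('glue top',(.502,.062,.098)),('spool top',(.5985,-.0105,.043)),('spool flange edge',(.5985,-.0225,.043)),('tealight',(.576,.262,.015)),('match',(.442,.241,.017))):
    u,v=proj(w,p); k=0<=u<639 and 0<=v<399; print(n,u.round(1),v.round(1),w['color'][int(round(v)),int(round(u))] if k else None)
blobs(w,150,0,560,230,100,165,60)
print('scene spool',proj(c,(.5985,-.0105,.043)),proj(c,(.5985,-.0105,.007)));blobs(c,335,170,385,225,100,120,20)
```

```text
[ 0.4988 -0.0099  0.2454]
eraser 333.5 151.1 [212 197 169]
erwhite 318.8 153.2 [236 236 234]
ring centre 245.7 85.7 [142 144 150]
ring +y 228.8 84.8 [214 191 156]
glue top 245.1 179.6 [233 234 232]
spool top 323.6 71.8 [223 203 160]
spool flange edge 335.6 71.8 [216 189 152]
tealight 76.4 95.6 [238 237 233]
match 118.3 210.4 [218 196 157]
area 507 c(334.7,150.8) wh(15.3,36.5) ang 82 (316, 141, 38, 20)
area 3995 c(262.2,160.0) wh(67.1,66.9) ang 81 (224, 124, 77, 73)
area 2529 c(333.3,149.7) wh(67.2,69.3) ang 81 (294, 113, 76, 75)
area 630 c(323.5,72.0) wh(30.0,27.0) ang 90 (310, 57, 28, 31)
area 5133 c(246.6,86.0) wh(77.7,73.4) ang 80 (204, 44, 85, 84)
area 2932 c(323.4,74.2) wh(77.4,74.4) ang 81 (281, 31, 82, 87)
scene spool [361.9107 200.3401] [361.0421 210.9173]
area 64 c(339.5,218.0) wh(9.0,12.0) ang 0 (335, 212, 10, 13)
area 186 c(360.8,207.8) wh(17.7,17.0) ang 45 (350, 198, 20, 19)
area 118 c(344.0,196.5) wh(9.0,18.0) ang 90 (335, 192, 19, 10)
area 94 c(379.0,175.5) wh(11.0,10.0) ang 90 (374, 170, 11, 12)
```

The final check matches the predictions. The spool top is a round flange at (323.5,72) against (323.6,71.8), and glue, ring, eraser, tealight and matchbox are all in place.

```bash
python3 -c "
from bench import *
print(job_done())"
```

```text
the job is handed in; nothing more can be done
None
```

The job is handed in at about 37 s of robot time: the final check put the glue, tape roll, eraser and spool each in their own compartments and the tealight and matchbox where they were; I viewed 15 pictures, one over the limit of 14.

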